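# Load the turned balls with the bench scoop and send the tray home

### The job

Pick up the scoop by its handle, take at least three of the wooden balls out of the stock bin in one scoopful, and tip them into the pulled-out sliding tray. Stand the scoop upright back on its rubber mat and push the tray fully home under the wire shelf, leaving every ball either in the tray or in the bin. Do not touch the balls with the gripper's fingers, and leave the other things on the bench where they are.

Things in the scene. Friction and masses are not known exactly. Their poses are not given: they have to be found in the camera images.
- scoop: hand scoop, 0.18 kg: aluminium pan with an upright wooden handle at its back. z up, x from the open front to the back (the open front faces -x). Origin: centre of the pan's underside. Pan floor 100 (x) x 90 (y) mm, 3 mm thick; back wall 45 mm high. Handle 128 mm high. Stands by itself on its flat floor; starts on the mat, yaw within 0.65 rad of the world's
- scoop_lip (a point): middle of the scoop's front edge, underside: (-50, 0, 0) mm in the scoop's frame. The side walls are 3 mm thick, 22 mm high from 18 to 38 mm behind this edge and 40 mm high from there to the back wall
- scoop_pan (a point): a point 20 mm above the centre of the pan's underside: (0, 0, 20) mm in the scoop's frame
- scoop_grip (a point): grip point on the scoop's handle: (61, 0, 95) mm in the scoop's frame. The handle is a vertical bar 22 (x) x 16 (y) mm centred at x = 61, y = 0, from the underside to 128 mm height; pinch it across y
- mat: black rubber mat fixed to the bench, 200 (x) x 180 (y) x 4 mm thick, where the scoop starts; either to the left or to the right of the bay. Origin: centre of its underside, z up
- bin: open plywood stock bin, fixed, on the other side of the bay from the mat. Inside 106 mm wide in y. Flat floor falls 6 degrees towards -x (the robot's side): from x = +165 mm, height 36, to x = -60, height 12. The near wall leans outwards, 60 degrees from level, from there to its rim at x = -90, height 64. Side and far walls upright, 70 high, 5 thick. Origin: on the bench at x = y = 0, z up
- bin_toe (a point): middle of the corner line where the bin's floor meets its leaning near wall: (-60, 0, 12) mm in the bin's frame; the balls roll down to it
- bay: wooden runner board fixed to the bench, the tray slides on it: 360 x 200 mm, 8 thick, side guides 30 high. A wire shelf on four thin legs spans its far part: x +67 to +193 mm, y -100 to +100, underside 154, top 163 above the bench; stock on it reaches 200. Origin on the bench; +x is the way the tray goes home
- tray (a joint): how far the tray is pulled out along the bay's -x, in m: 0 = fully home under the wire shelf against its end stop, 0.19 = farthest out. Starts 0.13 to 0.16. Slides with about 1.5 N of friction (plus 6 N per m/s) and stays where it is left; it cannot lift or tip
- tray_in (a point): centre of the tray's inner floor (13 mm above the bench). Tray: open wooden box inside 142 x 142 mm, walls 4 mm thick and rising 46 mm above this floor; axes as the bay's; moves with the tray
- tray_pull (a point): centre of the near face of the wooden pull block on the tray's near wall (block 25 (x) x 30 (y) mm, its top 65 mm above the bench; this point 37 mm above the bench); moves with the tray: push it along the bay's +x
- ball0: turned wooden ball, 27 mm diameter, 10 g, starts in the stock bin; origin at its centre
- ball1: turned wooden ball, 27 mm diameter, 10 g, starts in the stock bin; origin at its centre
- ball2: turned wooden ball, 27 mm diameter, 10 g, starts in the stock bin; origin at its centre
- ball3: turned wooden ball, 27 mm diameter, 10 g, starts in the stock bin; origin at its centre
- ball4: turned wooden ball, 27 mm diameter, 10 g, starts in the stock bin; origin at its centre
- tape_roll: bystander: roll of paper tape lying flat, 84 mm across, 24 mm high, just beyond the mat; origin at the centre of its underside
- varnish_jar: bystander: closed amber jar, 56 mm across, 60 mm high, standing beyond the stock bin; origin at the centre of its underside
- glue_bottle: bystander: white bottle, 60 mm across, 170 mm high, at the left side of the bench; origin at the centre of its underside
- mallet: bystander: hammer lying at the right side of the bench, about 260 mm long, along its x; origin under its middle
- screwdriver: bystander: screwdriver lying at the left side of the bench, about 200 mm long, along its x; origin under its middle
- offcut: bystander: dark wood offcut 90 x 50 x 40 mm, at the right side of the bench; origin at the centre of its underside
There are look-alikes about, which are no part of the job. Leave any green, orange or yellow look-alike of the scoop alone.

How it is judged:
By the outcome, as a careful person would: the job done as asked, in the order asked, and still so for the second after the job is handed in, with the robot touching nothing.
It also fails if it takes over 72 s, if anything falls off the work surface, if the arm or the gripper's body presses on something with over 40 N, if the wrist force passes 120 N, or if a joint passes its speed limit or range.

### The arm

A 6-joint arm with a two-finger parallel gripper is mounted at the origin on the work surface. World frame = base frame: x ahead of the robot, y to its left, z up, the work surface at z = 0. Lengths are in m, angles in rad, forces in N, time in s.
With the tool pointing down it reaches from about 0.35 to 0.775 m from the base axis. Payload 5.5 kg.
Tool frame: the origin (TCP) lies between the finger pads; the fingertips stand 11 mm ahead of it and the grasp point (between the pads) lies 8 mm behind it (ctrl.tip_reach is the distance from the TCP to the fingertips, in m); z points along the fingers, y is the line along which they close (so a half turn about z gives the same grasp; the last joint's range is limited). The gripper opens to 85 mm and grips with 20 to 120 N. Pads are 22 mm wide; open, the fingers measure 114 mm over their backs; the gripper's body (76 mm by 85 mm) begins 54 mm behind the grasp point. The pads swing forward as they close: fully open they stand 13 mm farther back than shut.
Start: joints at [-0.14, 0.313, 0.046, 1.304, 0, 1.431], TCP at [0.575, -0, 0.242] pointing down, gripper open.
Joint ranges: [-2.76, 2.76], [-0.86, 1.69], [-1.03, 1.26], [-2.2, 2.34], [-1.47, 1.5], [-3.14, 3.14]. Speed limits (rad/s): [2.57, 2.57, 3.14, 3.14, 3.14, 3.14].

### API

Orientations are given as [roll, pitch, yaw] about the fixed x, y, z axes, in that order (R = Rz(yaw) Ry(pitch) Rx(roll)).
In Python, from bench import ctrl, optics, finder gives the robot as it stands.
- The arm moves only by the tool servo_tool, never from a script. Its argument "commands" is a list of rows, each a list of 6 numbers: the shift along the tool's x, y, z in m, then the turn, a rotation vector about the tool's x, y, z in degrees. In form: [[dx, dy, dz, ax, ay, az], ...]. A call has 1 to 5 rows; each row is the pose to reach, as a shift and turn from the pose commanded when the call began, along the tool's axes at that moment; what a row does not reach only later rows make up. A row lasts 1/12 s, in which the tool goes at most 41.7 mm and 7.16 degrees, less where a joint would pass 70% of its speed; a pose out of reach is approached as far as the arm can. A call with a gripper value outside its range is refused whole. "grip" is the opening, from 0 (shut) to 1 (fully open), set as the call begins (left out, the last holds). The fingers move at their own pace and stop on an object; "grip_force" is the grip in N (left out, the last holds). Time passes only in rows, so rows that repeat a pose let the fingers close. It gives the time, the measured TCP pose, the force, the opening and the grip force at its end, in the units of the state.
- ctrl.state(): the state, without advancing time (a new reading comes with each control period).
- optics.grab_frame(name): name is "scene" or "side" or "wrist"; returns the picture (400x640x3 uint8, blue, green, red); there is no depth.
- optics.get_calibration(name): a dict with "intrinsics" (3x3 intrinsics, pixels), "k1" (the pictures are not rectified: a ray, as slopes to the right and down, at radius r is drawn at 1 + k1 r^2 times it, then the intrinsics apply), "pose" (4x4, takes a point from camera to world coordinates); the wrist camera has in their place "tool_from_camera" (4x4, takes a point from camera to tool coordinates, whose origin is the TCP and whose axes are the flange's). Camera axes: x right, y up, looking along -z (the intrinsics and any distortion apply to the point x, -y, -z); pixel columns grow to the right and rows downward; lengths in m; the calibration is good to about 2 mm. A picture is of the moment at which its call begins: read the wrist's pose just before it. get_calibration takes no time and is no camera call.
- ctrl.job_done(): hands the job in; it is judged then, once.
Trained networks look in the newest picture that a camera, given by its name, has taken for a name from the list of things; names that differ only in an ending like _2 or _b are one class to them, and where a whole thing is asked for, a point or a joint stands for the part that bears it (a point fixed in the world has none). Each returns a list of dicts, best first, with "conf" (0 to 1); they miss things now and then, are a little off and sometimes report something else, mostly with a low value. They report only what shows in the picture. A call takes as long as a camera call. They do not tell look-alikes from the thing itself.
- finder.search_frame(label, camera): "at" ([x, y, z] in m, in world coordinates, good to about 4 mm: the middle of the surface that is visible of it).
- finder.masks_of(label, camera): "mask" (400x640 bool, what is visible of it).
The state is a dict: "clock": time; "joint_pos": joint angles; "joint_vel": joint speeds; "tau": joint torques, N m; "tcp_pos": TCP position; "eef_rot": TCP orientation; "wrist_force": force on the tool from outside, world axes, zero at the start; "moment": the same for the moment, N m; "opening": finger opening in m; "grasp_force": force on a finger pad.
Only numpy, scipy, OpenCV 4.12 (cv2) and the standard library are available. Lean on these libraries where they do the work, as an engineer would, in place of code of your own. Each camera call takes 0.05 s, during which the arm holds its last target. There are 200 camera calls.

## Working session

There is one attempt and no reset: what is moved stays moved. The work goes in short steps, Python scripts to look and compute and a tool call to move; the robot and the scene stay as the last step left them, time stands still between calls to the robot, and variables do not carry over. Pictures are saved under pics/ and viewed, at most 10 in all, crops included, and the job is handed in when it is done.

Besides the shell and the picture viewer there is one more tool, called in YAML: its name, and indented under it one key for each argument. servo_tool: Moves the arm, as the interface text tells. Its arguments: {"type":"object","properties":{"commands":{"type":"array"},"grip":{"type":"number"},"grip_force":{"type":"number"}},"required":["commands"]}

```bash
ls; mkdir -p pics
python3 - <<'E'
from bench import ctrl, optics, finder
import cv2,numpy as np
np.set_printoptions(precision=4,suppress=True)
s=ctrl.state();print(s)
for c in ("scene","side"):
    cv2.imwrite(f"pics/{c}0.png",optics.grab_frame(c))
    print(c,optics.get_calibration(c))
    for l in ("scoop","mat","bin","bay","tray_in","tray_pull","ball0","tape_roll","varnish_jar"):
        print(l,[(round(d["conf"],2),np.round(d["at"],3).tolist()) for d in finder.search_frame(l,c)[:6]])
print(optics.get_calibration("wrist"))
E
```

```text
pics
{'clock': 0.0, 'joint_pos': array([-0.1396,  0.314 ,  0.045 ,  1.3036, -0.    ,  1.4312]), 'joint_vel': array([ 0.0007,  0.0007, -0.0013,  0.0008, -0.0011,  0.0012]), 'tau': array([ -0.0029, -48.0629,  29.8531,   0.0195,  -0.0004,  -0.    ]), 'tcp_pos': array([0.5745, 0.    , 0.2414]), 'eef_rot': array([-3.1398, -0.0002,  1.5708]), 'wrist_force': array([ 0.1568, -0.4133, -0.9929]), 'moment': array([-0.0629, -0.0296,  0.0333]), 'grasp_force': 0.0, 'opening': 0.08554038114696307}
scene {'intrinsics': array([[387.5746,   0.    , 323.1309],
       [  0.    , 387.5746, 202.6736],
       [  0.    ,   0.    ,   1.    ]]), 'k1': -0.02444002622825806, 'pose': array([[ 0.4589, -0.4842,  0.745 ,  1.3505],
       [ 0.8883,  0.2683, -0.3728, -0.4223],
       [-0.0194,  0.8328,  0.5532,  0.7215],
       [ 0.    ,  0.    ,  0.    ,  1.    ]])}
scoop [(0.95, [0.802, 0.213, 0.004]), (0.93, [0.269, 0.287, 0.007]), (0.87, [0.521, 0.26, 0.042])]
mat [(0.19, [0.487, -0.018, 0.039])]
bin [(0.74, [0.554, -0.279, 0.038]), (0.28, [0.438, -0.246, 0.031])]
bay [(0.59, [0.689, -0.013, 0.031])]
tray_in [(0.
[... 977 characters left out ...]
.007, 0.028]), (0.58, [0.453, -0.308, 0.04])]
tray_pull [(0.75, [0.526, 0.001, 0.028])]
ball0 [(0.62, [0.384, 0.506, 0.083]), (0.57, [0.43, -0.25, 0.036]), (0.55, [0.448, -0.269, 0.036])]
tape_roll [(0.65, [0.649, 0.235, 0.019]), (0.51, [0.539, -0.278, 0.034])]
varnish_jar [(0.97, [0.708, -0.273, 0.051]), (0.52, [0.485, 0.256, 0.024])]
{'intrinsics': array([[324.5253,   0.    , 313.9251],
       [  0.    , 324.5253, 195.8087],
       [  0.    ,   0.    ,   1.    ]]), 'k1': 0.00817702532024475, 'tool_from_camera': array([[-0.0002,  0.9468,  0.3219,  0.0811],
       [ 1.    ,  0.    ,  0.0006,  0.0005],
       [ 0.0006,  0.3219, -0.9468, -0.1317],
       [ 0.    ,  0.    ,  0.    ,  1.    ]])}
```

View pics/scene0.png

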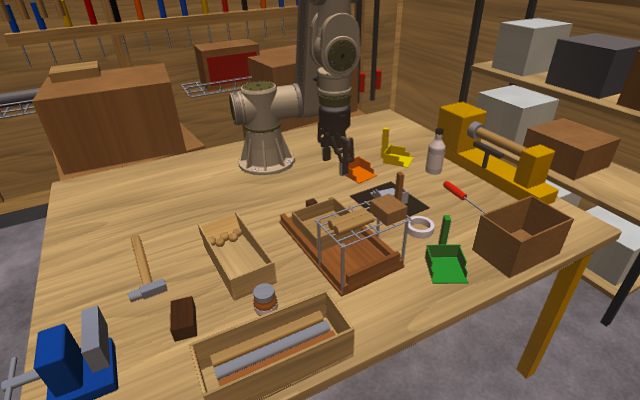

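View pics/side0.png

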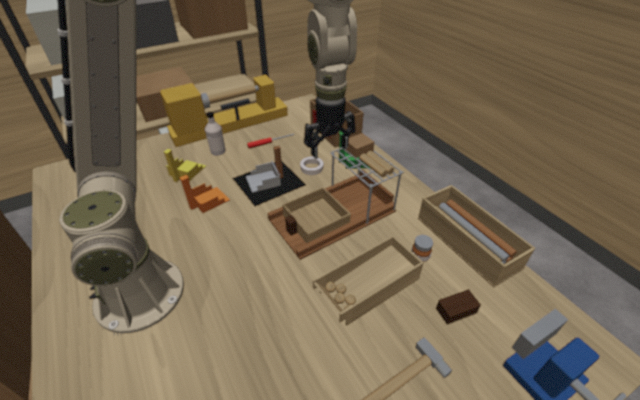

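The grey scoop is on the black mat (side ≈(265,178), handle (279,160)). The balls are at the near end of the bin (≈(337,293)), and the tray is pulled out at ≈(315,215). The yellow, orange and green scoops are decoys. Next I'll write helpers and move the wrist camera over the scoop.

```bash
cat > h.py <<'E'
from bench import ctrl, optics, finder
import cv2,numpy as np,sys
from scipy.spatial.transform import Rotation as Ro
from scipy.optimize import least_squares
np.set_printoptions(precision=4,suppress=True)
def tcp():
    s=ctrl.state(); return np.array(s["tcp_pos"]),Ro.from_euler("xyz",s["eef_rot"])
def down(yaw,pitch=0.):   # tool down, tool x at world yaw; pitch (deg) about tool y
    return Ro.from_euler("xyz",[np.pi,0,yaw])*Ro.from_euler("y",pitch,degrees=True)
def plan(wps,vmax=.040,wmax=7.,start=None):
    """wps: list of (pos,Rot[,vmax]); prints calls of <=5 rows"""
    p,R=start or tcp()
    for w in wps:
        q,S=np.array(w[0]),w[1]; v=w[2] if len(w)>2 else vmax
        ang=np.degrees((R.inv()*S).magnitude())
        n=max(1,int(np.ceil(max(np.linalg.norm(q-p)/v,ang/wmax))))
        p0,R0=p,R; rv=(R0.inv()*S).as_rotvec(); k=0
        print("-> ",q,"n",n)
        while k<n:
            m=min(5,n-k); rows=[]; bp,bR=p,R
            for i in range(1,m+1):
                f=(k+i)/n; P=p0+(q-p0)*f; Q=R0*Ro.from_rotvec(rv*f)
                d=np.round(bR.inv().apply(P-bp),4); a=np.round((bR.inv()*Q).as_rotvec(degrees=True),1)
                rows.append([*(d+0.).tolist(),*(a+0.).tolist()])
            p=bp+bR.apply(rows[-1][:3]); R=bR*Ro.from_rotvec(rows[-1][3:],degrees=True)
            print(str(rows).replace(" ","")); k+=m
    return p,R
def cam(name):
    """(K,k1,T world_from_cam) now"""
    c=optics.get_calibration(name)
    if name=="wrist":
        p,R=tcp(); T=np.eye(4); T[:3,:3]=R.as_matrix(); T[:3,3]=p; T=T@c["tool_from_camera"]
    else: T=c["pose"]
    return np.array(c["intrinsics"]),c["k1"],np.array(T)
def proj(C,X):
    K,k,T=C; X=np.atleast_2d(X); x=(X-T[:3,3])@T[:3,:3]; s=np.c_[x[:,0]/-x[:,2],-x[:,1]/-x[:,2]]
    s=s*(1+k*(s**2).sum(1,keepdims=True)); return s@K[:2,:2].T+K[:2,2]
def ray(C,uv):
    K,k,T=C; d=(np.array(uv,float)-K[:2,2])/K[0,0]; s=d.copy()
    for _ in range(5): s=d/(1+k*(s@s))
    v=T[:3,:3]@np.array([s[0],-s[1],-1]); return T[:3,3],v/np.linalg.norm(v)
def onz(C,uv,z): o,v=ray(C,uv); return o+v*(z-o[2])/v[2]
def tri(obs):
    A=np.zeros((3,3));b=np.zeros(3)
    for C,uv in obs:
        o,v=ray(C,uv);M=np.eye(3)-np.outer(v,v);A+=M;b+=M@o
    return np.linalg.solve(A,b)
def snap(name,tag):
    C=cam(name); im=optics.grab_frame(name); cv2.imwrite(f"pics/{tag}.png",im); np.savez(f"pics/{tag}.npz",K=C[0],k=C[1],T=C[2]); return C,im
def loadC(tag):
    z=np.load(f"pics/{tag}.npz"); return z["K"],float(z["k"]),z["T"]
def se2(x,y,yaw,P):
    c,s=np.cos(yaw),np.sin(yaw); P=np.atleast_2d(P).astype(float); return np.c_[x+c*P[:,0]-s*P[:,1],y+s*P[:,0]+c*P[:,1],P[:,2]]
E
python3 - <<'E'
from h import *
snap("scene","sc_a");snap("side","si_a")
print(ctrl.state()["clock"])
C,im=snap("wrist","w0")
plan([([0.45,0.20,0.31],down(np.pi))])
E
```

```text
1.1
->  [0.45 0.2  0.31] n 13
[[0.0154,-0.0096,-0.0052,0.0,0.0,-6.9],[0.0308,-0.0192,-0.0104,0.0,0.0,-13.8],[0.0462,-0.0289,-0.0156,0.0,0.0,-20.8],[0.0615,-0.0385,-0.0208,0.0,0.0,-27.7],[0.0769,-0.0481,-0.026,0.0,0.0,-34.6]]
[[0.0181,0.0008,-0.0052,0.0,0.0,-6.9],[0.0363,0.0017,-0.0105,0.0,0.0,-13.9],[0.0544,0.0025,-0.0157,0.0,0.0,-20.8],[0.0725,0.0033,-0.0209,0.0,0.0,-27.7],[0.0907,0.0041,-0.0261,0.0,0.0,-34.6]]
[[0.0144,0.011,-0.0052,0.0,0.0,-7.0],[0.0289,0.0219,-0.0104,0.0,0.0,-13.9],[0.0433,0.0329,-0.0156,0.0,0.0,-20.8]]
```

servo_tool:
  commands:
    - [0.015,-0.01,-0.005,0,0,-6.9]
    - [0.031,-0.019,-0.01,0,0,-13.8]
    - [0.046,-0.029,-0.016,0,0,-20.8]
    - [0.062,-0.038,-0.021,0,0,-27.7]
    - [0.077,-0.048,-0.026,0,0,-34.6]

```text
clock: 1.57
tcp_pos: [0.5267, 0.0776, 0.2686]
eef_rot: [3.141, 0.0, 2.18]
wrist_force: [0.7, 0.4, 0.1]
opening: 0.0854
grasp_force: 0.0
```

servo_tool:
  commands:
    - [0.018,0.001,-0.005,0,0,-6.9]
    - [0.036,0.002,-0.01,0,0,-13.9]
    - [0.054,0.002,-0.016,0,0,-20.8]
    - [0.072,0.003,-0.021,0,0,-27.7]
    - [0.091,0.004,-0.026,0,0,-34.6]

```text
clock: 1.98
tcp_pos: [0.4782, 0.1548, 0.2947]
eef_rot: [3.141, 0.0, 2.784]
wrist_force: [-0.4, 0.3, -0.6]
opening: 0.0856
grasp_force: 0.0
```

servo_tool:
  commands:
    - [0.014,0.011,-0.005,0,0,-7.0]
    - [0.029,0.022,-0.01,0,0,-13.9]
    - [0.043,0.033,-0.016,0,0,-20.8]
    - [0.043,0.033,-0.016,0,0,-20.8]

```text
clock: 2.32
tcp_pos: [0.449, 0.2023, 0.3117]
eef_rot: [3.14, 0.001, -3.135]
wrist_force: [-0.4, -0.2, -0.6]
opening: 0.0854
grasp_force: 0.0
```

Run:
```python
from h import *
print(tcp()[0],tcp()[1].as_euler("xyz"),ctrl.state()["clock"])
C,im=snap("wrist","w1")
for l in ("scoop","mat","tape_roll"):
    print(l,[(round(d["conf"],2),np.round(d["at"],3).tolist()) for d in finder.search_frame(l,"wrist")[:4]])
# side by side: w0 and w1
a=cv2.imread("pics/w0.png")
cv2.imwrite("pics/w01.png",cv2.vconcat([cv2.resize(im,(640,400))]))
```

```text
[0.449  0.2023 0.3117] [ 3.1403  0.0015 -3.1346] 2.3167
scoop [(0.89, [0.769, 0.206, 0.022]), (0.86, [0.285, 0.465, 0.004]), (0.73, [0.477, 0.266, 0.008]), (0.71, [0.292, 0.273, 0.006])]
mat [(0.8, [0.454, 0.231, 0.001]), (0.61, [0.546, 0.479, 0.021]), (0.4, [0.644, 0.248, 0.022])]
tape_roll [(0.7, [0.646, 0.249, 0.022]), (0.19, [0.476, 0.267, 0.006])]
```

View pics/w1.png

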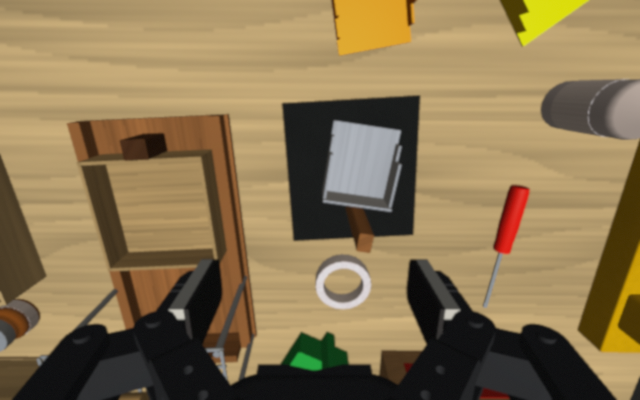

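Image up is toward the robot and right is +y. The scoop on the mat has its lip at about (333,121)–(401,130) and its handle top at about (363,243). The tape roll is at (343,282). The tray is at (160,205), with its pull at (143,146). I'll enlarge this for a fit.

Run:
```python
from h import *
im=cv2.imread("pics/w1.png")[92:262,60:430]
im=cv2.resize(im,None,fx=2.15,fy=3.4 if 0 else 2.15,interpolation=cv2.INTER_CUBIC); print(im.shape)
for u in range(60,430,50): cv2.putText(im,str(u),(int((u-60)*2.15),10),0,.35,(0,0,255)); cv2.line(im,(int((u-60)*2.15),12),(int((u-60)*2.15),16),(0,0,255))
for v in range(100,262,20): cv2.putText(im,str(v),(0,int((v-92)*2.15)+4),0,.35,(0,0,255))
cv2.imwrite("pics/w1c.png",im)
```

```text
(366, 796, 3)
```

View pics/w1c.png

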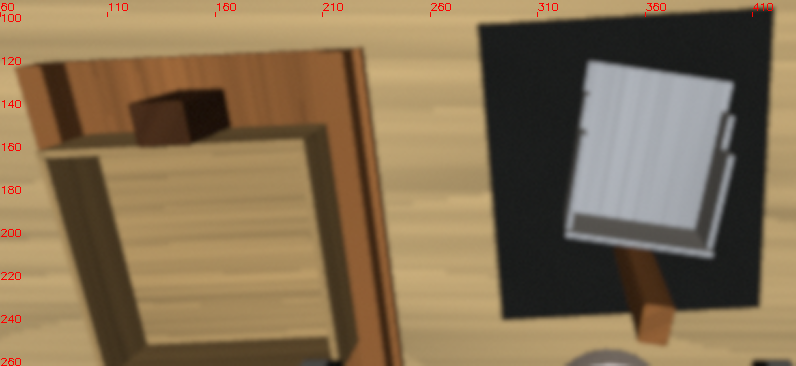

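Run:
```python
from h import *
C=loadC("w1")
uv=np.array([[334,120.4],[401.4,130.1],[323.3,202.7],[391.6,211.5],[360,233.4],[374,236.7],[370.7,252.9],[356.7,250.1]])
M=np.array([[-50,-45,3],[-50,45,3],[50,-45,45],[50,45,45],[50,-8,128],[50,8,128],[72,8,128],[72,-8,128]])/1e3
f=lambda q:(proj(C,se2(*q[:3],M+[0,0,q[3]]))-uv).ravel()
r=least_squares(f,[.48,.26,-.1,.004]); print(r.x,r.fun.reshape(-1,2).round(1).tolist())
m=np.array([[67,0],[0,0]])
mu=np.array([[282,103],[420,96],[413,234],[294,241]]);print([onz(C,u,.004) for u in mu])
plan([([.45,.02,.31],down(np.pi))]); plan([([.45,-.25,.31],down(np.pi))],start=(np.array([.45,.02,.31]),down(np.pi)))
```

```text
[ 0.4659  0.2647 -0.1383  0.0027] [[0.2, 0.2], [-0.6, 0.4], [0.1, -0.8], [-0.2, -0.2], [0.0, -0.2], [0.9, -1.5], [0.0, 0.6], [-0.5, 1.5]]
[array([0.3885, 0.1586, 0.004 ]), array([0.3787, 0.3372, 0.004 ]), array([0.5748, 0.3488, 0.004 ]), array([0.5876, 0.1716, 0.004 ])]
->  [0.45 0.02 0.31] n 5
[[0.0,-0.036,0.0,0.0,0.0,0.0],[0.0,-0.0719,0.0,0.0,0.0,0.0],[0.0,-0.1079,0.0001,0.0,0.0,-0.1],[0.0001,-0.1439,0.0001,0.0,0.0,-0.1],[0.0001,-0.1799,0.0001,0.0,0.0,-0.1]]
->  [ 0.45 -0.25  0.31] n 7
[[0.0,-0.0386,0.0,0.0,0.0,0.0],[0.0,-0.0771,0.0,0.0,0.0,0.0],[0.0,-0.1157,0.0,0.0,0.0,0.0],[0.0,-0.1543,0.0,0.0,0.0,0.0],[0.0,-0.1929,0.0,0.0,0.0,0.0]]
[[0.0,-0.0385,0.0,0.0,0.0,0.0],[0.0,-0.0771,0.0,0.0,0.0,0.0]]
```

servo_tool:
  commands:
    - [0,-0.036,0,0,0,0]
    - [0,-0.072,0,0,0,0]
    - [0,-0.108,0,0,0,0]
    - [0,-0.144,0,0,0,0]
    - [0,-0.18,0,0,0,0]

```text
clock: 2.93
tcp_pos: [0.4499, 0.0179, 0.3099]
eef_rot: [-3.141, -0.0, 3.139]
wrist_force: [1.2, -0.9, 0.5]
opening: 0.0852
grasp_force: 0.0
```

servo_tool:
  commands:
    - [0,0,0,0,0,0]

```text
clock: 3.02
tcp_pos: [0.4504, 0.0143, 0.3098]
eef_rot: [-3.139, -0.0, 3.132]
wrist_force: [1.3, 0.9, -0.0]
opening: 0.0854
grasp_force: 0.0
```

Run:
```python
from h import *
print(np.abs(ctrl.state()["joint_vel"]).max())
C,im=snap("wrist","w2")
```

```text
0.09962886324377969
```

servo_tool:
  commands:
    - [0,-0.039,0,0,0,0]
    - [0,-0.077,0,0,0,0]
    - [0,-0.116,0,0,0,0]
    - [0,-0.154,0,0,0,0]
    - [0,-0.193,0,0,0,0]

```text
clock: 3.48
tcp_pos: [0.45, -0.1741, 0.3101]
eef_rot: [3.141, 0.0, 3.141]
wrist_force: [0.9, 0.3, 0.2]
opening: 0.0854
grasp_force: 0.0
```

servo_tool:
  commands:
    - [0,-0.039,0,0,0,0]
    - [0,-0.077,0,0,0,0]
    - [0,-0.077,0,0,0,0]

```text
clock: 3.73
tcp_pos: [0.4503, -0.2557, 0.3089]
eef_rot: [-3.14, -0.0, 3.135]
wrist_force: [1.4, 0.3, -0.0]
opening: 0.0851
grasp_force: 0.0
```

Run:
```python
from h import *
print(np.abs(ctrl.state()["joint_vel"]).max(),tcp()[0])
C,im=snap("wrist","w3")
print([(round(d["conf"],2),np.round(d["at"],3).tolist()) for d in finder.search_frame("ball0","wrist")[:7]])
a=cv2.imread("pics/w2.png")[60:360,170:530]; b=im[60:360,100:460]
def lab(im,u0):
    s=800/720
    im=cv2.resize(im,None,fx=1.1,fy=1.1*1.7,interpolation=cv2.INTER_CUBIC)
    for u in range((u0//50+1)*50,u0+360,50): cv2.putText(im,str(u),(int((u-u0)*1.1)-8,10),0,.35,(0,0,255)); cv2.line(im,(int((u-u0)*1.1),12),(int((u-u0)*1.1),17),(0,0,255))
    for v in range(80,360,20): cv2.putText(im,str(v),(0,int((v-60)*1.87)+4),0,.35,(0,0,255))
    return im
o=cv2.hconcat([lab(a,170),lab(b,100)]);print(o.shape)
cv2.imwrite("pics/w23.png",o)
```

```text
0.07634553768220168 [ 0.4503 -0.2557  0.3089]
[(0.88, [0.436, -0.324, 0.041]), (0.82, [0.45, -0.268, 0.035]), (0.77, [0.434, -0.289, 0.034]), (0.72, [0.428, -0.249, 0.039]), (0.56, [0.448, -0.304, 0.038])]
(561, 792, 3)
```

View pics/w23.png

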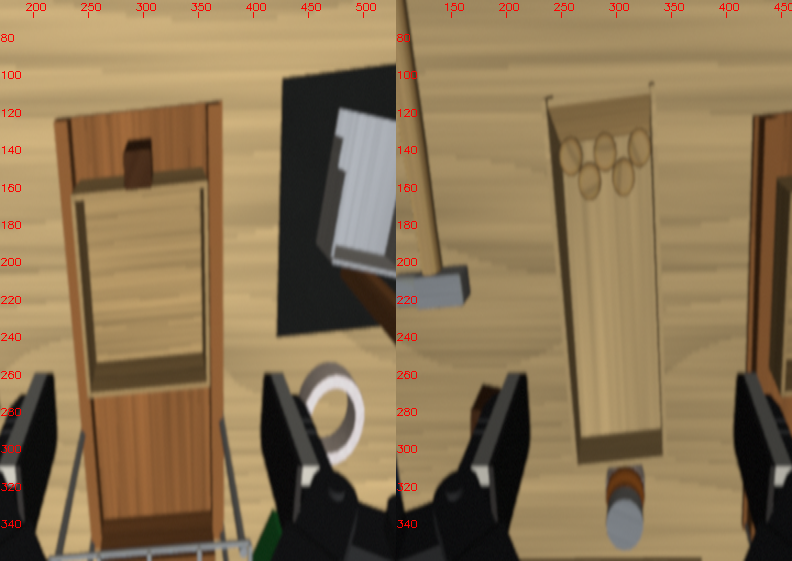

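Left panel (w2): tray rim corners at about (237,163), (357,157), (359,265) and (252,270). Right panel (w3): the bin rim runs from (239,118)–(332,110) at the near end to (265,308)–(342,303) at the far end. All five balls sit at the toe, v≈140–157. Next I'll fit the poses.

Run:
```python
from h import *
C2,C3,C1=loadC("w2"),loadC("w3"),loadC("w1")
L=lambda p:[170+p[0]/1.1,60+p[1]/1.87]; Rr=lambda p:[100+(p[0]-396)/1.1,60+p[1]/1.87]
W=lambda p:[60+p[0]/2.15,92+p[1]/2.15]
tr=[(-73,-73,59,74,193),(-73,73,59,206,182),(73,73,59,208,383),(73,-73,59,90,393),(71,-71,13,95,365),(71,71,13,204,353),(-100,-15,65,123,152),(-100,15,65,152,150)]
tw=[(-73,-73,59,44,154),(-73,73,59,316,133),(-100,-15,65,131,103),(-100,15,65,188,98)]
obs=[(C2,np.array(t[:3])/1e3,L(t[3:])) for t in tr]
obs2=obs+[(C1,np.array(t[:3])/1e3,W(t[3:])) for t in tw]
def fit(obs,x0,z=True):
    f=lambda q:np.concatenate([proj(C,se2(*q[:3],P+[0,0,q[3] if z else 0]))[0]-uv for C,P,uv in obs])
    r=least_squares(f,x0,loss="soft_l1"); return r.x,r.fun.reshape(-1,2).round(1).tolist()
print("tray",fit(obs,[.5,0,0,0]));t=fit(obs2,[.5,0,0,0]);print("tray2",t)
q=t[0]
for z in (0,.03): 
    a,b=onz(C2,L((55,120)),z),onz(C2,L((221,101)),z); print("bay near corners",z,a,b)
bi=[(-90,-53,64,549,109),(-90,53,64,651,94),(165,-53,70,578,463),(165,53,70,662,455),(165,-53,36,583,438),(165,53,36,660,429)]
ob=[(C3,np.array(t[:3])/1e3,Rr(t[3:])) for t in bi]
b=fit(ob,[.5,-.28,0,0]);print("bin",b); print("toe",se2(*b[0][:3],[[-.06,0,.012],[-.06,-.053,.012],[-.06,.053,.012]]))
# check in side & scene: overlays
for nm in("si_a","sc_a"):
    im=cv2.imread(f"pics/{nm}.png");C=loadC(nm)
    for q,P in((q,[t[:3] for t in tr]),(b[0],[t[:3] for t in bi]+[(-60,-53,12),(-60,53,12)]),([.4659,.2647,-.1383],[[-50,-45,7],[-50,45,7],[50,-45,49],[50,45,49],[50,-8,132],[50,8,132],[72,8,132],[72,-8,132]])):
        for u in proj(C,se2(*q[:3],np.array(P)/1e3)): cv2.circle(im,tuple(int(round(a*8)) for a in u),6,(255,0,255),-1,cv2.LINE_AA,3)
    c=im[120:330,210:450] if nm=="si_a" else im[160:310,190:440]
    cv2.imwrite(f"pics/ov_{nm}.png",cv2.resize(c,None,fx=2.4,fy=2.4,interpolation=cv2.INTER_CUBIC))
a,c=cv2.imread("pics/ov_si_a.png"),cv2.imread("pics/ov_sc_a.png")
c=c[:,:]; o=np.zeros((600,800,3),np.uint8); a=cv2.resize(a,(400,350)); c=cv2.resize(c,(583,350)); print(a.shape,c.shape)
```

```text
tray (array([ 0.5272, -0.0051,  0.0492, -0.0009]), [[-0.5, 2.0], [0.5, 1.0], [0.4, 0.5], [-0.5, 0.5], [1.9, -2.5], [-1.4, -0.9], [0.3, -0.4], [-0.3, -0.8]])
tray2 (array([ 0.5273, -0.0049,  0.0494, -0.0021]), [[0.0, 1.9], [0.5, 0.9], [0.5, 0.0], [-0.1, 0.0], [2.3, -2.8], [-1.3, -1.3], [0.6, -0.5], [-0.0, -0.9], [0.6, -0.5], [-5.7, 4.3], [-0.2, -0.3], [-1.1, 1.0]])
bay near corners 0 [ 0.4152 -0.1138 -0.    ] [0.4038 0.0872 0.    ]
bay near corners 0.03 [ 0.412  -0.1051  0.03  ] [0.4014 0.0822 0.03  ]
bin (array([ 0.4883, -0.2845,  0.0666, -0.0025]), [[-0.1, -0.2], [-0.1, 0.8], [-0.1, 0.6], [0.7, 0.2], [-1.3, -1.0], [0.6, -0.6]])
toe [[ 0.4285 -0.2885  0.012 ]
 [ 0.432  -0.3414  0.012 ]
 [ 0.4249 -0.2356  0.012 ]]
(350, 400, 3) (350, 583, 3)
```

View pics/ov_si_a.png

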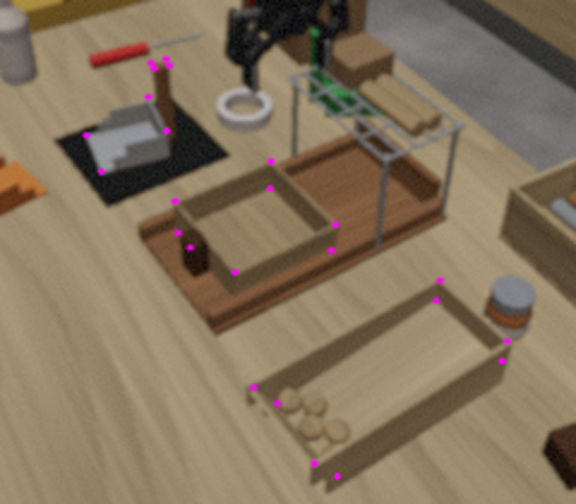

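Run:
```python
from h import *
g=se2(.466,.2647,-.138,[[.061,0,.099]])[0]; print(g)
R=down(np.pi-.138)
plan([([g[0],g[1],.19],R),([g[0],g[1],.091],R)])
```

```text
[0.5264 0.2563 0.099 ]
->  [0.5264 0.2563 0.19  ] n 14
[[-0.0053,0.0362,0.0086,0.0,0.0,0.5],[-0.0107,0.0725,0.0171,0.0,0.0,1.1],[-0.016,0.1087,0.0257,0.0,0.0,1.6],[-0.0214,0.1449,0.0343,0.0,0.0,2.2],[-0.0267,0.1811,0.0429,0.0,0.0,2.7]]
[[-0.0036,0.0365,0.0085,0.0,0.0,0.6],[-0.0072,0.0729,0.0171,0.0,0.0,1.1],[-0.0109,0.1094,0.0257,0.0,0.0,1.7],[-0.0145,0.1458,0.0342,0.0,0.0,2.2],[-0.0181,0.1822,0.0428,0.1,-0.1,2.8]]
[[-0.0018,0.0366,0.0085,0.0,0.0,0.5],[-0.0037,0.0732,0.017,0.0,0.0,1.1],[-0.0055,0.1098,0.0256,0.0,0.0,1.6],[-0.0073,0.1464,0.0341,0.0,0.0,2.2]]
->  [0.5264 0.2563 0.091 ] n 3
[[0.0,0.0,0.033,0.0,0.0,0.0],[0.0,0.0,0.066,0.0,0.0,0.0],[0.0,0.0,0.099,0.0,0.0,0.0]]
```

servo_tool:
  commands:
    - [-0.005,0.036,0.009,0,0,0.5]
    - [-0.011,0.072,0.017,0,0,1.1]
    - [-0.016,0.109,0.026,0,0,1.6]
    - [-0.021,0.145,0.034,0,0,2.2]
    - [-0.027,0.181,0.043,0,0,2.7]

```text
clock: 4.25
tcp_pos: [0.4765, -0.0654, 0.2672]
eef_rot: [3.141, 0.0, 3.095]
wrist_force: [0.1, 0.5, 0.4]
opening: 0.0857
grasp_force: 0.0
```

servo_tool:
  commands:
    - [-0.004,0.036,0.009,0,0,0.6]
    - [-0.007,0.073,0.017,0,0,1.1]
    - [-0.011,0.109,0.026,0,0,1.7]
    - [-0.014,0.146,0.034,0,0,2.2]
    - [-0.018,0.182,0.043,0,0,2.8]

```text
clock: 4.67
tcp_pos: [0.5024, 0.1159, 0.2243]
eef_rot: [3.141, 0.0, 3.047]
wrist_force: [1.5, -1.4, -0.2]
opening: 0.0854
grasp_force: 0.0
```

servo_tool:
  commands:
    - [-0.002,0.037,0.008,0,0,0.5]
    - [-0.004,0.073,0.017,0,0,1.1]
    - [-0.006,0.11,0.026,0,0,1.6]
    - [-0.007,0.146,0.034,0,0,2.2]
    - [-0.007,0.146,0.034,0,0,2.2]

```text
clock: 5.08
tcp_pos: [0.5225, 0.2637, 0.1883]
eef_rot: [3.14, -0.002, 3.014]
wrist_force: [0.5, 0.1, -0.8]
opening: 0.0854
grasp_force: 0.0
```

Run:
```python
from h import *
print(tcp()[0],tcp()[1].as_euler("xyz"))
g=se2(.466,.2647,-.138,[[.061,0,.099]])[0]
R=down(np.pi-.138)
plan([([g[0],g[1],.15],R),([g[0],g[1],.091],R,.02)])
C,im=snap("wrist","w4")
h=proj(C,se2(.466,.2647,-.138,np.array([[50,-8,132],[50,8,132],[72,8,132],[72,-8,132],[-50,-45,7],[-50,45,7],[50,-45,49],[50,45,49]])/1e3))
for u in h: cv2.circle(im,tuple(int(round(a*8)) for a in u),8,(255,0,255),-1,cv2.LINE_AA,3)
cv2.imwrite("pics/w4o.png",im[100:400,150:500])
```

```text
[0.5225 0.2637 0.1883] [ 3.1401 -0.0025  3.0144]
->  [0.5264 0.2563 0.15  ] n 1
[[-0.0049,-0.0069,0.0383,0.1,-0.1,0.6]]
->  [0.5264 0.2563 0.091 ] n 3
[[0.0,0.0,0.0197,0.0,0.0,0.0],[0.0,0.0,0.0393,0.0,0.0,0.0],[0.0,0.0,0.059,0.0,0.0,0.0]]
```

View pics/w4o.png

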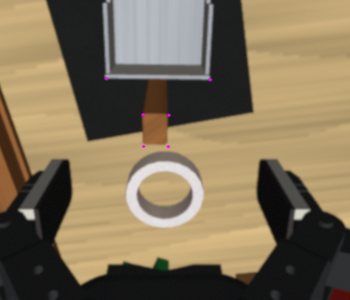

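The predicted handle corners land on the picture (crop (143–168,115–146)), so the pose holds. I'll let the arm settle while lowering, then correct.

servo_tool:
  commands:
    - [0,0,0.019,0,0,0]
    - [0,0,0.038,0,0,0]
    - [0,0,0.038,0,0,0]
    - [0,0,0.038,0,0,0]

```text
clock: 5.47
tcp_pos: [0.523, 0.2566, 0.152]
eef_rot: [-3.14, -0.002, 3.007]
wrist_force: [0.0, -0.7, 0.1]
opening: 0.0853
grasp_force: 0.0
```

Run:
```python
from h import *
print(tcp()[0],tcp()[1].as_euler("xyz"))
g=se2(.466,.2647,-.138,[[.061,0,.099]])[0]
plan([([g[0],g[1],.091],down(np.pi-.138),.02)])
```

```text
[0.523  0.2566 0.152 ] [-3.1403 -0.0024  3.0074]
->  [0.5264 0.2563 0.091 ] n 4
[[-0.0009,0.0001,0.0152,0.0,0.0,0.1],[-0.0018,0.0001,0.0305,0.0,-0.1,0.1],[-0.0026,0.0002,0.0457,-0.1,-0.1,0.2],[-0.0035,0.0003,0.0609,-0.1,-0.1,0.2]]
```

servo_tool:
  commands:
    - [-0.001,0,0.015,0,0,0.1]
    - [-0.002,0,0.03,0,0,0.1]
    - [-0.003,0,0.046,0,0,0.2]
    - [-0.004,0,0.061,0,0,0.2]
    - [-0.004,0,0.061,0,0,0.2]

```text
clock: 5.88
tcp_pos: [0.5275, 0.2556, 0.0901]
eef_rot: [-3.14, -0.002, 3.003]
wrist_force: [0.4, 0.1, -1.2]
opening: 0.0856
grasp_force: 0.0
```

servo_tool:
  commands:
    - [0,0,0,0,0,0]
    - [0,0,0,0,0,0]
    - [0,0,0,0,0,0]
    - [0,0,0,0,0,0]
    - [0,0,0,0,0,0]
  grip: 0
  grip_force: 100

```text
clock: 6.3
tcp_pos: [0.5292, 0.2566, 0.0924]
eef_rot: [3.141, 0.002, 3.004]
wrist_force: [-0.5, -0.7, 0.4]
opening: 0.0255
grasp_force: 0.0
```

servo_tool:
  commands:
    - [0,0,0,0,0,0]
    - [0,0,0,0,0,0]
    - [0,0,0,0,0,0]
    - [0,0,0,0,0,0]

```text
clock: 6.63
tcp_pos: [0.5293, 0.2567, 0.0921]
eef_rot: [3.141, 0.001, 3.004]
wrist_force: [0.4, 0.8, 5.4]
opening: 0.0154
grasp_force: 97.6
```

```bash
cat >> h.py <<'E'
def stream(wps,start=None,hold=0):
    """wps: (pos,Rot,vmax m/row[,wmax deg/row]) -> rows chunked by 5 across waypoints"""
    p,R=start or tcp(); seq=[]; a,A=p,R
    for w in wps:
        q,S,v=np.array(w[0]),w[1],w[2]; wm=w[3] if len(w)>3 else 6.5
        rv=(A.inv()*S).as_rotvec(); n=max(1,int(np.ceil(max(np.linalg.norm(q-a)/v,np.degrees(np.linalg.norm(rv))/wm)-.05)))
        seq+=[(a+(q-a)*i/n,A*Ro.from_rotvec(rv*i/n)) for i in range(1,n+1)]; a,A=q,S
    seq+=[seq[-1]]*hold
    for k in range(0,len(seq),5):
        bp,bR=p,R; rows=[]
        for P,Q in seq[k:k+5]:
            d=np.round(bR.inv().apply(P-bp),3)+0.; e=np.round((bR.inv()*Q).as_rotvec(degrees=True),1)+0.
            rows.append([*d.tolist(),*e.tolist()])
        p=bp+bR.apply(rows[-1][:3]); R=bR*Ro.from_rotvec(rows[-1][3:],degrees=True)
        print(str(rows).replace(" ","").replace("0.0,","0,").replace("0.0]","0]"))
    print("rows",len(seq),"end",p,R.as_euler("xyz"))
    return p,R
import json,os
def lip_wp(lip,yaw,th,v=.02,w=6.):
    """tool waypoint that puts the scoop lip at world point lip, scoop yaw, front-up th deg"""
    g=json.load(open("grasp.json")); Rts=Ro.from_quat(g["q"]); t=np.array(g["t"])  # scoop in tool
    S=Ro.from_euler("z",yaw)*Ro.from_euler("y",th,degrees=True)
    o=np.array(lip)-S.apply([-.05,0,0]); R=S*Rts.inv(); return o-R.apply(t),R,v,w
def lip_now():
    g=json.load(open("grasp.json")); p,R=tcp(); S=R*Ro.from_quat(g["q"]); o=p+R.apply(g["t"]); e=S.as_euler("zyx")
    return o+S.apply([-.05,0,0]),e[0],np.degrees(e[1]),S.apply([.05,0,0])+o
E
python3 - <<'E'
from h import *
p,R=tcp(); S=Ro.from_euler("z",-.138)
S0=Ro.from_euler("z",tcp()[1].as_euler("xyz")[2]-np.pi)  # pads align handle
print("scoop yaw by pads",S0.as_euler("zyx")[0])
o=se2(.466,.2647,-.138,[[0,0,.004]])[0]
json.dump(dict(q=(R.inv()*S0).as_quat().tolist(),t=R.inv().apply(o-p).tolist()),open("grasp.json","w"))
print(json.load(open("grasp.json"))); print(lip_now())
B=(.4883,-.2845,.0666)
b=lambda x,z,y=0: se2(*B,[[x,y,z]])[0]
L=lip_now()[0]
s=stream([lip_wp(L+[0,0,.02],-.138,0,.008),lip_wp(L+[0,0,.16],-.138,0,.035),lip_wp(b(.010,.17),.0666,-7,.037),lip_wp(b(.010,.06),.0666,-7,.03)],hold=1)
E
```

```text
scoop yaw by pads -0.13779449720209458
{'q': [3.4318017450019056e-07, -0.9999996183994304, -0.0004633877164119714, 0.0007405894274580639], 't': [0.06388996955707732, -0.000851352180416429, 0.08802880821165633]}
(array([0.4165, 0.2716, 0.004 ]), np.float64(-0.13779449720209458), np.float64(0.0), array([0.5155, 0.2578, 0.004 ]))
[[0,0,-0.007,0,0,0],[0,0,-0.013,0,0,0],[0,0,-0.02,0,0,0],[0,0,-0.055,0,0,0],[0,0,-0.09,0,0,0]]
[[0,0,-0.035,0,0,0],[0,0,-0.07,0,0,0],[-0.01,-0.034,-0.071,0,-0.5,-0.8],[-0.019,-0.069,-0.073,-0.1,-0.9,-1.6],[-0.029,-0.104,-0.074,-0.1,-1.4,-2.3]]
[[-0.008,-0.034,-0.001,-0.1,-0.5,-0.8],[-0.016,-0.069,-0.002,-0.1,-0.9,-1.6],[-0.025,-0.104,-0.003,-0.2,-1.4,-2.4],[-0.033,-0.139,-0.004,-0.2,-1.9,-3.2],[-0.041,-0.174,-0.006,-0.3,-2.3,-3.9]]
[[-0.006,-0.035,-0.001,0,-0.5,-0.8],[-0.012,-0.071,-0.002,-0.1,-0.9,-1.6],[-0.017,-0.106,-0.003,-0.1,-1.4,-2.4],[-0.023,-0.141,-0.004,-0.2,-1.9,-3.2],[-0.029,-0.177,-0.005,-0.2,-2.3,-3.9]]
[[-0.004,-0.036,-0.001,-0.1,-0.5,-0.8],[-0.007,-0.071,-0.002,-0.1,-1.0,-1.6],[-0.004,-0.071,0.026,-0.1,-1.0,-1.6],[-0.001,-0.071,0.053,-0.1,-1.0,-1.6],[0.002,-0.071,0.08,-0.1,-1.0,-1.6]]
[[0.003,0,0.028,0,0,0],[0.003,0,0.028,0,0,0]]
rows 27 end [ 0.6003 -0.2759  0.1609] [ 3.1413  0.1242 -3.075 ]
```

servo_tool:
  commands:
    - [0,0,-0.007,0,0,0]
    - [0,0,-0.013,0,0,0]
    - [0,0,-0.02,0,0,0]
    - [0,0,-0.055,0,0,0]
    - [0,0,-0.09,0,0,0]

```text
clock: 7.05
tcp_pos: [0.5267, 0.2556, 0.1804]
eef_rot: [-3.139, -0.005, 3.004]
wrist_force: [0.6, -0.0, -1.9]
opening: 0.0147
grasp_force: 97.9
```

servo_tool:
  commands:
    - [0,0,-0.035,0,0,0]
    - [0,0,-0.07,0,0,0]
    - [-0.01,-0.034,-0.071,0,-0.5,-0.8]
    - [-0.019,-0.069,-0.073,-0.1,-0.9,-1.6]
    - [-0.029,-0.104,-0.074,-0.1,-1.4,-2.3]

```text
clock: 7.47
tcp_pos: [0.5433, 0.1488, 0.2568]
eef_rot: [3.14, 0.027, 3.047]
wrist_force: [-0.1, 0.2, -1.9]
opening: 0.0148
grasp_force: 98.4
```

servo_tool:
  commands:
    - [-0.008,-0.034,-0.001,-0.1,-0.5,-0.8]
    - [-0.016,-0.069,-0.002,-0.1,-0.9,-1.6]
    - [-0.025,-0.104,-0.003,-0.2,-1.4,-2.4]
    - [-0.033,-0.139,-0.004,-0.2,-1.9,-3.2]
    - [-0.041,-0.174,-0.006,-0.3,-2.3,-3.9]

```text
clock: 7.88
tcp_pos: [0.5662, -0.0295, 0.2624]
eef_rot: [3.138, 0.065, 3.113]
wrist_force: [0.3, 0.2, -2.2]
opening: 0.015
grasp_force: 98.3
```

servo_tool:
  commands:
    - [-0.006,-0.035,-0.001,0,-0.5,-0.8]
    - [-0.012,-0.071,-0.002,-0.1,-0.9,-1.6]
    - [-0.017,-0.106,-0.003,-0.1,-1.4,-2.4]
    - [-0.023,-0.141,-0.004,-0.2,-1.9,-3.2]
    - [-0.029,-0.177,-0.005,-0.2,-2.3,-3.9]

```text
clock: 8.3
tcp_pos: [0.5896, -0.2072, 0.2687]
eef_rot: [3.14, 0.105, -3.103]
wrist_force: [-0.2, -0.2, -1.9]
opening: 0.0145
grasp_force: 98.4
```

servo_tool:
  commands:
    - [-0.004,-0.036,-0.001,-0.1,-0.5,-0.8]
    - [-0.007,-0.071,-0.002,-0.1,-1.0,-1.6]
    - [-0.007,-0.071,-0.002,-0.1,-1.0,-1.6]
    - [-0.007,-0.071,-0.002,-0.1,-1.0,-1.6]

```text
clock: 8.63
tcp_pos: [0.5989, -0.2785, 0.2703]
eef_rot: [3.141, 0.121, -3.079]
wrist_force: [0.0, 0.7, -2.7]
opening: 0.015
grasp_force: 98.7
```

Run:
```python
from h import *
print(ctrl.state()["wrist_force"],ctrl.state()["opening"],ctrl.state()["clock"])
print(lip_now())
# measure scoop in hand: side/scene/wrist views with predicted model points
l,yaw,th,_=lip_now(); S=Ro.from_euler("zyx",[yaw,np.radians(th),0]); o=l-S.apply([-.05,0,0])
P=np.array([[-50,-45,3],[-50,45,3],[50,-45,45],[50,45,45],[72,8,128],[50,-8,128],[-50,-45,0],[-50,45,0],[50,-45,0]])/1e3
out=[]
for n,t in(("side","si_b"),("scene","sc_b"),("wrist","w5")):
    C,im=snap(n,t); u=proj(C,S.apply(P)+o)
    for a in u: cv2.circle(im,tuple(int(round(x*8)) for x in a),6,(255,0,255),-1,cv2.LINE_AA,3)
    c=u[:4].mean(0).astype(int); x=np.clip(c[0]-75,0,490);y=np.clip(c[1]-80,0,240)
    out.append(cv2.resize(im[y:y+160,x:x+150] if n!="wrist" else cv2.resize(im[:300,160:460],(150,160)),(265,400) if 0 else (266,284),interpolation=cv2.INTER_CUBIC))
cv2.imwrite("pics/ov5.png",cv2.hconcat(out))
```

```text
[ 0.0246  0.6935 -2.7498] 0.014970861536249191 8.6333
(array([ 0.4968, -0.2857,  0.1692]), np.float64(0.06326303597503369), np.float64(-6.862129186483658), array([ 0.5959, -0.2795,  0.1812]))
```

View pics/ov5.png

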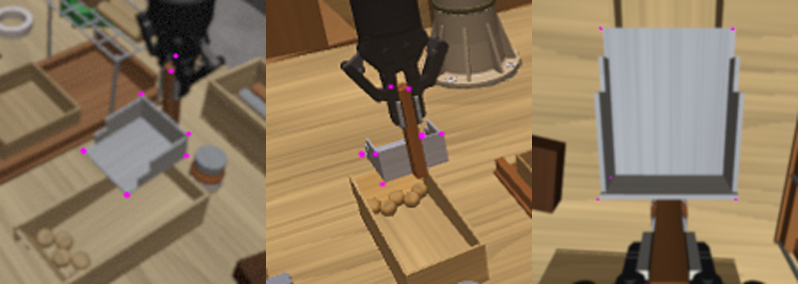

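The overlay dots match the held scoop in all three views, so the grasp is true. Next I'll lower it into the bin and feel for the floor.

Run:
```python
from h import *
B=(.4883,-.2845,.0666)
b=lambda x,z,y=0: se2(*B,[[x,y,z]])[0]
stream([lip_wp(b(.010,.05),.0666,-7,.032),lip_wp(b(.010,.026),.0666,-7,.01),lip_wp(b(.010,.023),.0666,-7,.01)],hold=2)
```

```text
[[0.003,0,0.03,0,0,0],[0.007,-0.001,0.059,0,-0.1,0],[0.01,-0.001,0.089,0,-0.1,0],[0.014,-0.001,0.119,0,-0.1,0],[0.015,-0.001,0.127,0,-0.1,0]]
[[0.001,0,0.008,0,0,0],[0.002,0,0.016,0,0,0],[0.002,0,0.019,0,0,0],[0.002,0,0.019,0,0,0],[0.002,0,0.019,0,0,0]]
rows 10 end [ 0.6002 -0.2761  0.1239] [ 3.141   0.1236 -3.0745]
```

servo_tool:
  commands:
    - [0.003,0,0.03,0,0,0]
    - [0.007,-0.001,0.059,0,-0.1,0.2]
    - [0.01,-0.001,0.089,0,-0.1,0.2]
    - [0.014,-0.001,0.119,0,-0.1,0.2]
    - [0.015,-0.001,0.127,0,-0.1,0.2]

```text
clock: 9.2
tcp_pos: [0.5976, -0.2736, 0.138]
eef_rot: [3.136, 0.117, -3.077]
wrist_force: [-1.0, 1.0, -2.4]
opening: 0.015
grasp_force: 98.5
```

servo_tool:
  commands:
    - [0.001,0,0.008,0,0,0]
    - [0.002,0,0.016,0,0,0]
    - [0.002,0,0.019,0,0,0]
    - [0.002,0,0.019,0,0,0]
    - [0.002,0,0.019,0,0,0]

```text
clock: 9.62
tcp_pos: [0.6015, -0.2776, 0.1255]
eef_rot: [-3.14, 0.126, -3.078]
wrist_force: [-0.2, -0.2, -1.2]
opening: 0.0149
grasp_force: 98.6
```

Run:
```python
from h import *
print(lip_now(),ctrl.state()["wrist_force"],ctrl.state()["moment"])
p,R=tcp()
print(R.inv().apply([0,0,-.001]))
```

```text
(array([ 0.4999, -0.2851,  0.0239]), np.float64(0.06359339378487386), np.float64(-7.137048907124024), array([ 0.5989, -0.2788,  0.0363])) [-0.233  -0.2396 -1.1723] [-0.0454  0.1057  0.0152]
[0.0001 0.     0.001 ]
```

Feeling down in 1 mm steps.

servo_tool:
  commands:
    - [0,0,0.001,0,0,0]
    - [0,0,0.002,0,0,0]
    - [0,0,0.002,0,0,0]

```text
clock: 9.87
tcp_pos: [0.6012, -0.2775, 0.1226]
eef_rot: [-3.141, 0.125, -3.079]
wrist_force: [-0.5, 0.5, -1.2]
opening: 0.015
grasp_force: 98.6
```

servo_tool:
  commands:
    - [0,0,0.001,0,0,0]
    - [0,0,0.001,0,0,0]
    - [0,0,0.001,0,0,0]

```text
clock: 10.12
tcp_pos: [0.6012, -0.2773, 0.1211]
eef_rot: [-3.142, 0.125, -3.079]
wrist_force: [-0.2, -0.0, -1.2]
opening: 0.0145
grasp_force: 98.8
```

servo_tool:
  commands:
    - [0,0,0.001,0,0,0]
    - [0,0,0.001,0,0,0]
    - [0,0,0.001,0,0,0]

```text
clock: 10.37
tcp_pos: [0.6016, -0.2773, 0.1207]
eef_rot: [-3.141, 0.125, -3.078]
wrist_force: [0.6, 0.9, 1.3]
opening: 0.0145
grasp_force: 99.4
```

Run:
```python
from h import *
print(lip_now(),ctrl.state()["wrist_force"],ctrl.state()["moment"])
```

```text
(array([ 0.4998, -0.2847,  0.0192]), np.float64(0.06359588005040867), np.float64(-7.082908136369147), array([ 0.5989, -0.2784,  0.0316])) [0.5593 0.8738 1.2537] [0.1659 0.2878 0.0356]
```

Run:
```python
from h import *
B=(.4883,-.2845,.0666)
b=lambda x,z,y=0: se2(*B,[[x,y,z]])[0]
z0=.0188
s=stream([lip_wp(b(.010-.004,z0-.0004),.0666,-7,.004),lip_wp(b(-.058,z0-.068*.1067),.0666,-7,.0075)],hold=1)
print("climb"); th={8:-5,14:-2,20:2,30:8,38:13,46:18,54:22}
w=[]
for q,t in th.items():
    q/=1e3; w.append(lip_wp(b(-.0575-.5*q,.0125+.866*q),.0666,t,.012,4))
w.append(lip_wp(b(-.087,.085),.0666,25,.02,5)); w.append(lip_wp(b(-.087,.16),.0666,25,.025,5))
stream(w,start=s,hold=1)
```

```text
[[0.003,0.001,0,-0.1,0,-0.1],[0.005,0.001,0,-0.1,0.1,-0.2],[0.013,0.001,0,-0.1,0.1,-0.2],[0.02,0.001,0,-0.1,0.1,-0.2],[0.027,0.001,0,-0.1,0.1,-0.2]]
[[0.007,0,0,0,0,0],[0.014,0,0,0,0,0],[0.021,0,0,0,0,0],[0.028,0,-0.001,0,0,0],[0.036,0,-0.001,0,0,0]]
[[0.007,0,0,0,0,0],[0.007,0,0,0,0,0]]
rows 12 end [ 0.5321 -0.2809  0.113 ] [ 3.1408  0.1235 -3.0748]
climb
[[-0.001,0,-0.004,0,2.0,0],[-0.003,0,-0.003,0,5.0,0],[-0.005,0,0,0,9.0,0],[-0.007,0,0.002,0,12.0,0],[-0.008,0,0.004,0,15.0,0]]
[[-0.001,0,0.002,0,2.5,0],[-0.002,0,0.004,0,5.0,0],[-0.003,0,0.006,0,7.5,0],[-0.004,0,0.009,0,10,0],[-0.003,0,0.011,0,14.0,0]]
[[0.007,0,-0.017,0,3.0,0],[0.016,0,-0.04,0,3.0,0],[0.026,0,-0.063,0,3.0,0],[0.035,0,-0.086,0,3.0,0],[0.035,0,-0.086,0,3.0,0]]
rows 15 end [ 0.5416 -0.2803  0.1916] [ 3.1407 -0.435  -3.0743]
```

servo_tool:
  commands:
    - [0.003,0.001,0,0,0,-0.1]
    - [0.006,0.001,0,0,0.1,-0.2]
    - [0.013,0.001,0,0,0.1,-0.2]
    - [0.02,0.001,0,0,0.1,-0.2]
    - [0.027,0.001,0,0,0.1,-0.2]

```text
clock: 10.78
tcp_pos: [0.5752, -0.2786, 0.118]
eef_rot: [-3.139, 0.126, -3.074]
wrist_force: [4.1, -0.3, 6.6]
opening: 0.0148
grasp_force: 99.9
```

servo_tool:
  commands:
    - [0.007,0,0,0,0,0]
    - [0.014,0,0,0,0,0]
    - [0.021,0,0,0,0,0]

```text
clock: 11.03
tcp_pos: [0.5547, -0.2803, 0.1159]
eef_rot: [-3.139, 0.127, -3.075]
wrist_force: [5.1, -0.9, 7.2]
opening: 0.0152
grasp_force: 100.1
```

Run:
```python
from h import *
print(lip_now(),ctrl.state()["wrist_force"],ctrl.state()["moment"])
B=(.4883,-.2845,.0666)
b=lambda x,z,y=0: se2(*B,[[x,y,z]])[0]
l=lip_now()[0]; c,s=np.cos(.0666),np.sin(.0666); d=l[:2]-B[:2]; print("local",c*d[0]+s*d[1],-s*d[0]+c*d[1])
s=stream([lip_wp(b(-.058,.0115),.0666,-7,.0075)],hold=2)
th={8:-4,14:-1,20:2,30:7,38:10,46:13.5,54:17}
w=[]
for q,t in th.items():
    q/=1e3; w.append(lip_wp(b(-.0575-.5*q,.0125+.866*q),.0666,t,.012,4))
w+=[lip_wp(b(-.087,.075),.0666,21,.02,5),lip_wp(b(-.087,.1),.0666,26,.025,5),lip_wp(b(-.087,.16),.0666,26,.025,5)]
print("climb");stream(w,start=s,hold=1)
```

```text
(array([ 0.4532, -0.2882,  0.0142]), np.float64(0.067104190972008), np.float64(-7.1900344678579575), array([ 0.5522, -0.2815,  0.0267])) [ 5.1446 -0.9401  7.1803] [ 0.1444 -0.57   -0.0053]
local -0.03526263692887487 -0.001347412347315136
[[0.008,0,0,-0.1,0.1,0],[0.015,0.001,0,-0.1,0.1,0],[0.023,0.001,0,-0.2,0.2,0],[0.023,0.001,0,-0.2,0.2,0],[0.023,0.001,0,-0.2,0.2,0]]
rows 5 end [ 0.5319 -0.2808  0.113 ] [ 3.1408  0.1235 -3.0746]
climb
[[-0.002,0,-0.002,0,3.0,0],[-0.004,0,-0.001,0,6.0,0],[-0.006,0,0,0,9.0,0],[-0.006,0,0.001,0,11.5,0],[-0.007,0,0.002,0,14.0,0]]
[[0,0,-0.001,0,3.0,0],[0,0,0,0,6.5,0],[0.001,0,0.002,0,10,0],[0.001,0,-0.005,0,14.0,0],[-0.001,0,-0.018,0,19.0,0.1]]
[[0.009,0,-0.018,0,0,-0.1],[0.018,0,-0.036,0,0,-0.1],[0.026,0,-0.054,0,0,-0.1],[0.026,0,-0.054,0,0,-0.1]]
rows 14 end [ 0.5425 -0.2801  0.1895] [ 3.1404 -0.4524 -3.0741]
```

servo_tool:
  commands:
    - [0.007,0,0,0,0.1,0]
    - [0.014,0,0,0,0.1,0]
    - [0.021,0.001,0,0,0.1,0]
    - [0.023,0.001,0,0,0.1,0]
    - [0.023,0.001,0,0,0.1,0]

```text
clock: 11.45
tcp_pos: [0.5313, -0.2809, 0.113]
eef_rot: [-3.139, 0.124, -3.075]
wrist_force: [3.5, -0.9, 6.8]
opening: 0.0145
grasp_force: 100.2
```

Run:
```python
from h import *
print(lip_now(),ctrl.state()["wrist_force"],ctrl.state()["moment"])
l=lip_now()[0];B=(.4883,-.2845,.0666); c,s=np.cos(.0666),np.sin(.0666); d=l[:2]-B[:2]; print("local",c*d[0]+s*d[1],-s*d[0]+c*d[1])
C,im=snap("wrist","w6"); cv2.imwrite("pics/w6c.png",im[:260,120:500])
```

```text
(array([ 0.4295, -0.2888,  0.0116]), np.float64(0.06640759517546245), np.float64(-7.027593938993906), array([ 0.5285, -0.2822,  0.0239])) [ 3.4894 -0.9269  6.7949] [-0.0107 -0.2163  0.0164]
local -0.05898929023991 -0.0003551597637854731
```

View pics/w6c.png

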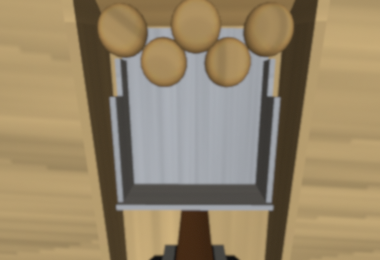

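All five balls are over the lip. Two are well in and three form a front row, at crop (123,30), (196,25) and (270,30). I'll climb the wall gently and let them roll back while still inside the bin.

Run:
```python
from h import *
B=(.4883,-.2845,.0666)
b=lambda x,z,y=0: se2(*B,[[x,y,z]])[0]
th={8:-4,14:-1,20:2,30:7}
w=[lip_wp(b(-.0575-.5*q/1e3,.0125+.866*q/1e3),.0666,t,.010,3) for q,t in th.items()]
w+=[lip_wp(b(-.0725,.0385),.0666,7,.01,3)]*3
w+=[lip_wp(b(-.072,.053),.0666,14,.01,3.6),lip_wp(b(-.070,.062),.0666,20,.01,3.6)]
stream(w,hold=1)
```

```text
[[-0.003,0,-0.002,-0.2,3.0,0],[-0.005,0,-0.001,-0.2,6.0,0],[-0.006,0,0,-0.2,9.0,0],[-0.007,0,0.001,-0.2,11.5,0],[-0.008,0,0.002,-0.2,14.0,0]]
[[0,0,0,0,0,0],[0,0,0,0,0,0],[0,0,0,0,0,0],[-0.004,0,0,0,3.5,0],[-0.008,0,0,0,7.0,0]]
[[-0.005,0,0.001,0,3.0,0],[-0.009,0,0.003,0,6.0,0],[-0.009,0,0.003,0,6.0,0]]
rows 13 end [ 0.5554 -0.2793  0.1059] [ 3.1409 -0.3473 -3.0753]
```

servo_tool:
  commands:
    - [-0.003,0,-0.002,0,3.0,0]
    - [-0.005,0,-0.001,0,6.0,0]
    - [-0.006,0,0,0,9.0,0]
    - [-0.007,0,0.001,0,11.5,0]
    - [-0.008,0,0.002,0,14.0,0]

```text
clock: 11.92
tcp_pos: [0.5407, -0.2796, 0.1117]
eef_rot: [-3.14, -0.12, -3.075]
wrist_force: [5.7, 1.5, 9.2]
opening: 0.0146
grasp_force: 100.4
```

servo_tool:
  commands:
    - [0,0,0,0,0,0]
    - [0,0,0,0,0,0]
    - [0,0,0,0,0,0]
    - [-0.004,0,0,0,3.5,0]
    - [-0.008,0,0,0,7.0,0]

```text
clock: 12.33
tcp_pos: [0.5453, -0.2789, 0.1101]
eef_rot: [-3.141, -0.248, -3.076]
wrist_force: [1.2, 0.4, -1.1]
opening: 0.0146
grasp_force: 99.2
```

servo_tool:
  commands:
    - [-0.005,0,0.001,0,3.0,0]
    - [-0.009,0,0.003,0,6.0,0]
    - [-0.009,0,0.003,0,6.0,0]
    - [-0.009,0,0.003,0,6.0,0]

```text
clock: 12.67
tcp_pos: [0.5559, -0.2781, 0.1066]
eef_rot: [-3.14, -0.349, -3.074]
wrist_force: [2.8, 4.0, 15.2]
opening: 0.0145
grasp_force: 101.4
```

Run:
```python
from h import *
print(lip_now(),ctrl.state()["wrist_force"],ctrl.state()["moment"])
C,im=snap("wrist","w7"); cv2.imwrite("pics/w7c.png",im[:260,120:500])
print([(round(d["conf"],2),np.round(d["at"],3).tolist()) for d in finder.search_frame("ball0","wrist")[:7]])
l=lip_now(); S=Ro.from_euler("zyx",[l[1],np.radians(l[2]),0])
print([S.inv().apply(np.array(d["at"])-l[0]).round(3).tolist() for d in finder.search_frame("ball0","wrist")[:7]])
```

```text
(array([ 0.4191, -0.2883,  0.0629]), np.float64(0.07278972578899695), np.float64(20.017935226120724), array([ 0.5128, -0.282 ,  0.0285])) [ 2.7901  4.0094 15.231 ] [ 0.6415  0.2236 -0.1864]
[(0.9, [0.476, -0.257, 0.073]), (0.79, [0.504, -0.304, 0.06]), (0.74, [0.503, -0.266, 0.057]), (0.69, [0.421, -0.318, 0.081]), (0.6, [0.493, -0.289, 0.068]), (0.54, [0.53, -0.077, 0.039])]
[[0.053, 0.028, 0.029], [0.079, -0.021, 0.026], [0.082, 0.016, 0.023], [-0.007, -0.029, 0.018], [0.068, -0.006, 0.03], [0.127, 0.202, 0.016]]
```

View pics/w7c.png

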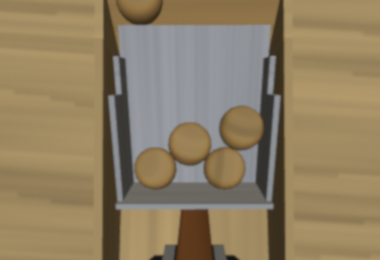

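Four balls sit well back in the pan. The fifth is perched between the lip and the wall, at crop (140,5). I'll back off so it drops into the bin, then lift.

Run:
```python
from h import *
B=(.4883,-.2845,.0666)
b=lambda x,z,y=0: se2(*B,[[x,y,z]])[0]
s=stream([lip_wp(b(-.062,.0655),.0666,20,.005),lip_wp(b(-.032,.070),.0666,21,.009)],hold=2)
s=stream([lip_wp(b(-.032,.080),.0666,22,.012),lip_wp(b(-.032,.15),.0666,26,.025)],start=s,hold=1)
T=(.5273,-.005,.0494); t=lambda u,z,x=0: se2(*T,[[x,u,z]])[0]
yd=-np.pi/2+.0494
l0=b(-.032,.15)
# swing: move handle while yawing
h0=lip_wp(l0,.0666,26)[0]; h1=lip_wp(t(-.065,.14),yd,26)[0]; w=[]
for i in range(1,9):
    f=i/8; R=lip_wp(l0,.0666+(yd-.0666)*f,26)[1]; w.append((h0+(h1-h0)*f,R,.02,6.))
print(h0,h1)
stream(w,start=s,hold=1)
```

```text
[[-0.003,-0.001,-0.003,-0.1,0,0],[-0.006,-0.001,-0.005,-0.1,0,0],[-0.013,-0.001,-0.008,-0.1,0.3,0],[-0.02,-0.001,-0.011,-0.1,0.5,0],[-0.027,-0.001,-0.014,-0.1,0.8,0]]
[[-0.007,0,-0.004,0,0.2,0],[-0.007,0,-0.004,0,0.2,0],[-0.007,0,-0.004,0,0.2,0]]
rows 8 end [ 0.5937 -0.2766  0.112 ] [ 3.1413 -0.3648 -3.0747]
[[0.002,0,-0.007,0,1.0,0],[0.008,0,-0.026,0,2.3,0],[0.015,0,-0.045,0,3.7,0],[0.021,0,-0.064,0,5.0,0],[0.021,0,-0.064,0,5.0,0]]
rows 5 end [ 0.597  -0.2764  0.1792] [ 3.1412 -0.4521 -3.0747]
[ 0.5969 -0.2765  0.1793] [ 0.5382 -0.2106  0.1693]
[[0.003,0.004,0.002,-2.5,0,5.1],[0.006,0.009,0.004,-5.0,0,10.2],[0.008,0.013,0.006,-7.5,0,15.4],[0.011,0.017,0.008,-10,0,20.5],[0.014,0.022,0.01,-12.5,0,25.6]]
[[0.004,0.002,0.003,-2.5,0,5.1],[0.008,0.004,0.006,-4.9,0,10.2],[0.013,0.006,0.008,-7.4,0,15.3],[0.017,0.009,0.011,-9.9,0,20.4],[0.021,0.011,0.014,-12.4,0,25.6]]
[[0.005,-0.001,0.003,-2.5,0,5.1],[0.009,-0.001,0.006,-5.0,0,10.2],[0.014,-0.002,0.009,-7.5,0,15.3],[0.019,-0.002,0.012,-9.9,-0.1,20.4],[0.023,-0.003,0.015,-12.4,-0.1,25.5]]
[[0.004,-0.003,0.002,-2.5,0,5.1],[0.004,-0.003,0.002,-2.5,0,5.1]]
rows 17 end [ 0.538  -0.2111  0.1695] [ 3.1404 -0.4515  1.6212]
```

servo_tool:
  commands:
    - [-0.003,-0.001,-0.003,0,0,0]
    - [-0.006,-0.001,-0.005,0,0,0]
    - [-0.013,-0.001,-0.008,0,0.3,0]
    - [-0.02,-0.001,-0.011,0,0.5,0]
    - [-0.027,-0.001,-0.014,0,0.8,0]

```text
clock: 13.23
tcp_pos: [0.5815, -0.2774, 0.1083]
eef_rot: [3.141, -0.373, -3.075]
wrist_force: [-7.8, -0.9, 6.9]
opening: 0.0149
grasp_force: 99.7
```

servo_tool:
  commands:
    - [-0.007,0,-0.004,0,0.2,0]
    - [-0.007,0,-0.004,0,0.2,0]
    - [-0.007,0,-0.004,0,0.2,0]

```text
clock: 13.48
tcp_pos: [0.5915, -0.2768, 0.1096]
eef_rot: [3.141, -0.372, -3.075]
wrist_force: [-1.7, 1.4, 6.6]
opening: 0.0149
grasp_force: 100.0
```

servo_tool:
  commands:
    - [0.002,0,-0.007,0,1.0,0]
    - [0.008,0,-0.026,0,2.3,0]
    - [0.015,0,-0.045,0,3.7,0]
    - [0.021,0,-0.064,0,5.0,0]
    - [0.021,0,-0.064,0,5.0,0]

```text
clock: 13.9
tcp_pos: [0.5972, -0.2768, 0.1782]
eef_rot: [-3.14, -0.454, -3.076]
wrist_force: [-0.3, 0.3, -1.2]
opening: 0.0145
grasp_force: 98.8
```

Run:
```python
from h import *
print(ctrl.state()["wrist_force"],ctrl.state()["clock"])
C,im=snap("wrist","w8"); 
l=lip_now(); print(l);S=Ro.from_euler("zyx",[l[1],np.radians(l[2]),0])
for c in("wrist","side","scene"):
    if c!="wrist": snap(c,c+"8")
    D=finder.search_frame("ball0",c); print(c,[(round(d["conf"],2),np.round(d["at"],3).tolist(),S.inv().apply(np.array(d["at"])-l[0]).round(3).tolist()) for d in D[:7]])
a=cv2.imread("pics/w8.png")[:300,120:500]; i=cv2.imread("pics/side8.png")[180:340,280:440]
cv2.imwrite("pics/ov8.png",cv2.hconcat([a,cv2.resize(i,(300,300))]))
```

```text
[-0.3018  0.3409 -1.243 ] 13.9
(array([ 0.4569, -0.2871,  0.1469]), np.float64(0.07458487645427457), np.float64(25.97635380294853), array([ 0.5465, -0.2812,  0.103 ]))
wrist [(0.95, [0.532, -0.285, 0.143], [0.069, -0.003, 0.029]), (0.92, [0.513, -0.256, 0.152], [0.05, 0.027, 0.029]), (0.88, [0.536, -0.265, 0.138], [0.077, 0.016, 0.027])]
side [(0.59, [0.517, -0.291, 0.138], [0.058, -0.008, 0.018]), (0.52, [0.52, -0.284, 0.141], [0.059, -0.001, 0.022]), (0.49, [0.511, -0.258, 0.147], [0.051, 0.026, 0.024])]
scene [(0.46, [0.443, 0.295, 0.003], [0.094, 0.577, -0.135])]
```

View pics/ov8.png

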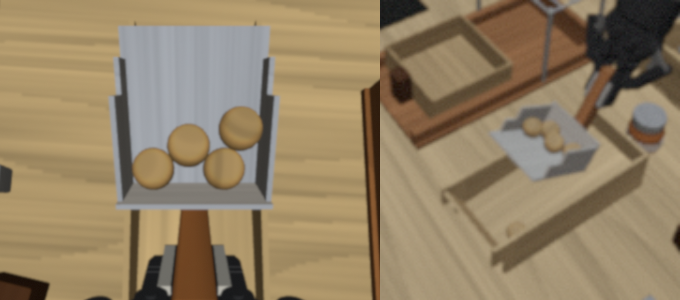

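Four balls are in the scoop and the fifth is back at the bin's toe (right panel ≈(515,228)). That was my 11th view, one over the limit of 10, so I'll view no more pictures and check with numbers instead. Swinging over to the tray.

servo_tool:
  commands:
    - [0.003,0.004,0.002,-2.5,0,5.1]
    - [0.006,0.009,0.004,-5.0,0,10.2]
    - [0.008,0.013,0.006,-7.5,0,15.4]
    - [0.011,0.017,0.008,-10,0,20.5]
    - [0.014,0.022,0.01,-12.5,0,25.6]

```text
clock: 14.62
tcp_pos: [0.5775, -0.2555, 0.1726]
eef_rot: [-3.141, -0.456, 2.706]
wrist_force: [0.0, 0.1, -2.9]
opening: 0.0149
grasp_force: 98.8
```

servo_tool:
  commands:
    - [0.004,0.002,0.003,-2.5,0,5.1]
    - [0.008,0.004,0.006,-4.9,0,10.2]
    - [0.013,0.006,0.008,-7.4,0,15.3]
    - [0.017,0.009,0.011,-9.9,0,20.4]
    - [0.021,0.011,0.014,-12.4,0,25.6]

```text
clock: 15.03
tcp_pos: [0.5591, -0.235, 0.1695]
eef_rot: [-3.138, -0.455, 2.208]
wrist_force: [0.3, 0.1, -2.9]
opening: 0.0148
grasp_force: 98.7
```

servo_tool:
  commands:
    - [0.005,-0.001,0.003,-2.5,0,5.1]
    - [0.009,-0.001,0.006,-5.0,0,10.2]
    - [0.014,-0.002,0.009,-7.5,0,15.3]
    - [0.019,-0.002,0.012,-9.9,-0.1,20.4]
    - [0.023,-0.003,0.015,-12.4,-0.1,25.5]

```text
clock: 15.45
tcp_pos: [0.54, -0.2148, 0.1663]
eef_rot: [-3.138, -0.451, 1.713]
wrist_force: [-0.2, -0.5, -2.5]
opening: 0.0148
grasp_force: 98.6
```

servo_tool:
  commands:
    - [0.004,-0.003,0.002,-2.5,0,5.1]
    - [0.004,-0.003,0.002,-2.5,0,5.1]
    - [0.004,-0.003,0.002,-2.5,0,5.1]

```text
clock: 15.7
tcp_pos: [0.5362, -0.211, 0.1671]
eef_rot: [-3.139, -0.451, 1.621]
wrist_force: [1.1, 0.8, -2.1]
opening: 0.0148
grasp_force: 98.8
```

Run:
```python
from h import *
st=ctrl.state();print(st["wrist_force"],st["clock"],st["joint_pos"])
l=lip_now(); print(l);S=Ro.from_euler("zyx",[l[1],np.radians(l[2]),0])
snap("wrist","w9")
D=finder.search_frame("ball0","wrist"); print([(round(d["conf"],2),np.round(d["at"],3).tolist(),S.inv().apply(np.array(d["at"])-l[0]).round(3).tolist()) for d in D[:7]])
T=(.5273,-.005,.0494); t=lambda u,z,x=0: se2(*T,[[x,u,z]])[0]
yd=-np.pi/2+.0494; W=lambda u,z,th,v=.012,w=4:lip_wp(t(u,z),yd,th,v,w)
s=stream([W(-.055,.115,22,.02,5),W(-.045,.080,8,.02,4),W(-.042,.070,0),W(-.040,.060,-12,.012,3.5),W(-.035,.052,-26,.012,4),W(-.028,.048,-38,.012,4.5),W(-.022,.048,-50,.012,4.5)],hold=3)
```

```text
[ 1.0563  0.8419 -2.1399] 15.7 [-0.6805  0.5682  0.1658  1.4827  0.3284  0.7871]
(array([ 0.528 , -0.0704,  0.1375]), np.float64(-1.5256805470834376), np.float64(1.4624480385239176), array([ 0.5325, -0.1603,  0.0938]))
[(0.83, [0.55, -0.154, 0.125], [0.085, 0.018, -0.012]), (0.82, [0.504, -0.156, 0.129], [0.084, -0.027, -0.01]), (0.73, [0.556, -0.13, 0.142], [0.06, 0.026, 0.006]), (0.61, [0.53, -0.14, 0.135], [0.069, -0.001, -0.003]), (0.54, [0.664, -0.03, 0.013], [-0.034, 0.141, -0.121]), (0.38, [0.476, -0.243, 0.037], [0.17, -0.057, -0.101])]
[[0.006,0.001,0.017,-0.2,-3.9,0.1],[0.011,0.001,0.02,-0.2,-7.4,0.1],[0.016,0.001,0.024,-0.2,-10.9,0.1],[0.021,0.001,0.027,-0.2,-14.4,0.1],[0.026,0.001,0.03,-0.2,-17.9,0.1]]
[[0.008,0,-0.003,0,-4.0,0],[0.015,0,-0.005,0,-8.0,0],[0.021,0,-0.007,0,-11.0,0],[0.027,0,-0.009,0,-14.0,0],[0.033,0,-0.011,0,-17.0,0]]
[[0.005,0,-0.004,0,-3.0,0],[0.014,0,-0.008,0,-6.5,0],[0.022,0,-0.012,0,-10,0],[0.03,0,-0.016,0,-13.5,0],[0.038,0,-0.021,0,-17.0,0]]
[[0.009,0,-0.007,0,-4.0,0],[0.019,0,-0.014,0,-8.0,-0.1],[0.029,0,-0.021,0,-12.0,-0.1],[0.039,0,-0.027,0,-16.0,-0.1],[0.049,0,-0.034,0,-20,-0.1]]
[[0.007,0,-0.009,0,-4.0,0],[0.007,0,-0.009,0,-4.0,0],[0.007,0,-0.009,0,-4.0,0],[0.007,0,-0.009,0,-4.0,0]]
rows 24 end [ 0.5295 -0.0328  0.1916] [3.1415 0.8744 1.6212]
```

servo_tool:
  commands:
    - [0.006,0.001,0.017,0,-3.9,0]
    - [0.011,0.001,0.02,0,-7.4,0]
    - [0.016,0.001,0.024,0,-10.9,0]
    - [0.021,0.001,0.027,0,-14.4,0]
    - [0.026,0.001,0.03,0,-17.9,0]

```text
clock: 16.22
tcp_pos: [0.5372, -0.1745, 0.1511]
eef_rot: [-3.139, -0.136, 1.622]
wrist_force: [-0.4, 0.1, -1.9]
opening: 0.0148
grasp_force: 98.9
```

servo_tool:
  commands:
    - [0.008,0,-0.003,0,-4.0,0]
    - [0.015,0,-0.005,0,-8.0,0]
    - [0.021,0,-0.007,0,-11.0,0]
    - [0.027,0,-0.009,0,-14.0,0]
    - [0.033,0,-0.011,0,-17.0,0]

```text
clock: 16.63
tcp_pos: [0.5356, -0.1428, 0.167]
eef_rot: [-3.139, 0.16, 1.623]
wrist_force: [-0.1, 0.8, -2.3]
opening: 0.0151
grasp_force: 98.9
```

servo_tool:
  commands:
    - [0.005,0,-0.004,0,-3.0,0]
    - [0.014,0,-0.008,0,-6.5,0]
    - [0.022,0,-0.012,0,-10,0]
    - [0.03,0,-0.016,0,-13.5,0]
    - [0.038,0,-0.021,0,-17.0,0]

```text
clock: 17.05
tcp_pos: [0.5336, -0.1018, 0.1816]
eef_rot: [-3.138, 0.457, 1.624]
wrist_force: [-0.1, -0.2, -2.6]
opening: 0.015
grasp_force: 99.0
```

servo_tool:
  commands:
    - [0.009,0,-0.007,0,-4.0,0]
    - [0.019,0,-0.014,0,-8.0,0]
    - [0.029,0,-0.021,0,-12.0,0]
    - [0.039,0,-0.027,0,-16.0,0]
    - [0.049,0,-0.034,0,-20,0]

```text
clock: 17.47
tcp_pos: [0.5309, -0.0424, 0.1907]
eef_rot: [-3.139, 0.806, 1.625]
wrist_force: [0.3, -0.1, -2.2]
opening: 0.0148
grasp_force: 99.0
```

servo_tool:
  commands:
    - [0.007,0,-0.009,0,-4.0,0]
    - [0.007,0,-0.009,0,-4.0,0]
    - [0.007,0,-0.009,0,-4.0,0]
    - [0.007,0,-0.009,0,-4.0,0]
    - [0.007,0,-0.009,0,-4.0,0]

```text
clock: 17.88
tcp_pos: [0.5301, -0.0331, 0.1921]
eef_rot: [-3.14, 0.873, 1.621]
wrist_force: [-0.2, -0.1, -2.2]
opening: 0.0149
grasp_force: 99.0
```

Run:
```python
from h import *
st=ctrl.state();print(st["wrist_force"],st["clock"],st["joint_pos"])
l=lip_now(); print(l[0],l[3])
for c in ("wrist","side","scene"):
    snap(c,c+"10"); D=finder.search_frame("ball0",c); print(c,[(round(d["conf"],2),np.round(d["at"],3).tolist()) for d in D[:7]])
T=(.5273,-.005,.0494); t=lambda u,z,x=0: se2(*T,[[x,u,z]])[0]
yd=-np.pi/2+.0494; W=lambda u,z,th,v=.02,w=6:lip_wp(t(u,z),yd,th,v,w)
s=stream([W(-.022,.075,-48,.03),W(-.03,.16,-20,.03),W(-.04,.18,0,.03)],hold=1)
```

```text
[-0.2081 -0.1241 -2.2073] 17.8833 [ 0.2024  0.4093 -0.2107  1.1319 -0.8587  1.8068]
[ 0.5288 -0.0273  0.0483] [ 0.532  -0.0916  0.1248]
wrist [(0.47, [0.698, -0.44, 0.043])]
side [(0.48, [0.518, 0.047, 0.034])]
scene [(0.61, [0.472, 0.047, 0.033]), (0.52, [0.443, -0.32, 0.032])]
[[-0.023,0,-0.014,-0.1,2.0,0],[-0.042,0,-0.01,-0.1,7.6,0],[-0.061,0,-0.007,-0.1,13.2,0],[-0.081,0,-0.004,-0.1,18.8,0],[-0.1,0,-0.001,-0.1,24.4,0]]
[[-0.019,0,-0.005,0,5.6,0],[-0.028,0,0.004,0,10.6,0],[-0.037,0,0.012,0,15.6,0],[-0.046,0,0.02,0,20.6,0],[-0.055,0,0.028,0,25.6,0]]
[[0,0,0,0,0,0]]
rows 11 end [ 0.5358 -0.1582  0.2681] [3.1412 0.0008 1.6204]
```

servo_tool:
  commands:
    - [-0.023,0,-0.014,0,2.0,0]
    - [-0.042,0,-0.01,0,7.6,0]
    - [-0.061,0,-0.007,0,13.2,0]
    - [-0.081,0,-0.004,0,18.8,0]
    - [-0.1,0,-0.001,0,24.4,0]

```text
clock: 18.6
tcp_pos: [0.5329, -0.0963, 0.271]
eef_rot: [3.14, 0.444, 1.621]
wrist_force: [0.1, -0.2, -3.1]
opening: 0.015
grasp_force: 98.9
```

servo_tool:
  commands:
    - [-0.019,0,-0.005,0,5.6,0]
    - [-0.028,0,0.004,0,10.6,0]
    - [-0.037,0,0.012,0,15.6,0]
    - [-0.046,0,0.02,0,20.6,0]
    - [-0.055,0,0.028,0,25.6,0]

```text
clock: 19.02
tcp_pos: [0.5357, -0.1587, 0.2689]
eef_rot: [3.141, -0.001, 1.62]
wrist_force: [-0.1, -0.0, -3.5]
opening: 0.0148
grasp_force: 98.8
```

Run:
```python
from h import *
st=ctrl.state();print(st["wrist_force"],st["clock"])
for c in ("wrist","side","scene"):
    snap(c,c+"11"); D=finder.search_frame("ball0",c); print(c,[(round(d["conf"],2),np.round(d["at"],3).tolist()) for d in D[:8]])
# swing to mat: yaw back, high
ys=-.138; home=se2(.466,.2647,-.1378,[[-.05,0,.004]])[0]; home=np.array([.4165,.2716,.004])
p,R=tcp(); h1,_=lip_wp(home+[0,0,.15],-.1378,0)[:2]
y0=-np.pi/2+.0494; w=[]
mid=np.array([.50,.06,.27])
for i in range(1,9):
    f=i/8; y=y0+(-.1378-y0)*f; P=p+(h1-p)*f; P[2]=.268+(h1[2]-.268)*f; P[0]-=.02*np.sin(np.pi*f)
    w.append((P,lip_wp(home,y,0)[1],.038,6.6))
print(h1); s=stream(w,hold=2)
```

```text
[-0.1192 -0.0466 -3.5003] 19.0167
wrist [(0.76, [0.511, -0.004, 0.034]), (0.58, [0.437, -0.309, 0.038])]
side [(0.57, [0.519, 0.046, 0.037]), (0.45, [0.506, 0.002, 0.034]), (0.41, [0.435, -0.319, 0.041])]
scene [(0.45, [0.403, 0.511, 0.082]), (0.43, [0.442, -0.32, 0.036])]
[0.5293 0.2567 0.2421]
[[0.026,-0.003,0.001,-0.1,0,-4.9],[0.052,-0.006,0.003,-0.2,0,-9.9],[0.078,-0.008,0.004,-0.2,0,-14.8],[0.104,-0.011,0.006,-0.2,0,-19.8],[0.13,-0.012,0.008,-0.2,0,-24.7]]
[[0.024,0.01,0.001,0,0,-5.0],[0.048,0.021,0.003,0,0,-9.9],[0.071,0.032,0.004,0,0,-14.9],[0.094,0.044,0.006,-0.1,0,-19.8],[0.117,0.056,0.007,-0.1,0,-24.8]]
[[0.014,0.022,0.002,0,0,-5.0],[0.028,0.043,0.004,0,0,-9.9],[0.042,0.066,0.005,0,0,-14.9],[0.055,0.088,0.007,0,0.1,-19.8],[0.068,0.11,0.009,0,0.1,-24.8]]
[[0.003,0.027,0.001,0,0,-4.9],[0.003,0.027,0.001,0,0,-4.9],[0.003,0.027,0.001,0,0,-4.9]]
rows 18 end [0.529  0.2573 0.2424] [3.1408 0.0008 3.0032]
```

servo_tool:
  commands:
    - [0.026,-0.003,0.001,0,0,-4.9]
    - [0.052,-0.006,0.003,0,0,-9.9]
    - [0.078,-0.008,0.004,0,0,-14.8]
    - [0.104,-0.011,0.006,0,0,-19.8]
    - [0.13,-0.012,0.008,0,0,-24.7]

```text
clock: 19.73
tcp_pos: [0.5166, -0.0258, 0.26]
eef_rot: [-3.14, 0.001, 2.058]
wrist_force: [-0.7, 0.2, -2.0]
opening: 0.0149
grasp_force: 98.9
```

servo_tool:
  commands:
    - [0.024,0.01,0.001,0,0,-5.0]
    - [0.048,0.021,0.003,0,0,-9.9]
    - [0.071,0.032,0.004,0,0,-14.9]
    - [0.094,0.044,0.006,0,0,-19.8]
    - [0.117,0.056,0.007,0,0,-24.8]

```text
clock: 20.15
tcp_pos: [0.512, 0.104, 0.2528]
eef_rot: [-3.14, 0.001, 2.491]
wrist_force: [0.4, -0.3, -2.1]
opening: 0.0149
grasp_force: 98.9
```

servo_tool:
  commands:
    - [0.014,0.022,0.002,0,0,-5.0]
    - [0.028,0.043,0.004,0,0,-9.9]
    - [0.042,0.066,0.005,0,0,-14.9]
    - [0.055,0.088,0.007,0,0,-19.8]
    - [0.068,0.11,0.009,0,0,-24.8]

```text
clock: 20.57
tcp_pos: [0.5253, 0.2327, 0.2437]
eef_rot: [-3.14, -0.0, 2.925]
wrist_force: [0.1, -1.0, -2.6]
opening: 0.0147
grasp_force: 98.9
```

servo_tool:
  commands:
    - [0.003,0.027,0.001,0,0,-4.9]
    - [0.003,0.027,0.001,0,0,-4.9]
    - [0.003,0.027,0.001,0,0,-4.9]
    - [0.003,0.027,0.001,0,0,-4.9]

```text
clock: 20.9
tcp_pos: [0.5285, 0.2577, 0.2423]
eef_rot: [-3.139, -0.001, 3.004]
wrist_force: [-0.1, -0.1, -3.1]
opening: 0.0149
grasp_force: 99.0
```

Run:
```python
from h import *
st=ctrl.state();print(st["wrist_force"],st["clock"],tcp()[0],tcp()[1].as_euler("xyz"))
for c in ("wrist","side","scene"):
    snap(c,c+"12"); D=finder.search_frame("ball0",c); print(c,[(round(d["conf"],2),np.round(d["at"],3).tolist()) for d in D[:8]])
    for m in finder.masks_of("ball0",c)[:8]:
        ys,xs=np.nonzero(m["mask"]); print("  mask",round(m["conf"],2),xs.size,int(xs.mean()),int(ys.mean()))
home=np.array([.4165,.2716,.004])
s=stream([lip_wp(home+[0,0,.05],-.1378,0,.033),lip_wp(home+[0,0,.010],-.1378,0,.015)],hold=2)
l=lip_now();print(l[0],l[3])
```

```text
[-0.0757 -0.1357 -3.0828] 20.9 [0.5285 0.2577 0.2423] [-3.1393 -0.0014  3.0043]
wrist [(0.68, [0.55, 0.052, 0.038]), (0.67, [0.522, 0.049, 0.04]), (0.62, [0.511, 0.013, 0.034]), (0.58, [0.464, 0.048, 0.037])]
  mask 0.64 116 122 187
  mask 0.5 164 103 137
side [(0.59, [0.435, -0.321, 0.04]), (0.59, [0.517, 0.046, 0.033]), (0.53, [0.505, 0.0, 0.035])]
  mask 0.59 46 345 305
  mask 0.58 58 314 201
  mask 0.38 60 309 215
scene [(0.62, [0.446, -0.32, 0.033]), (0.4, [0.472, 0.043, 0.034])]
  mask 0.4 65 213 240
[[0,0,0.033,0,-0.1,0],[0,0,0.067,-0.1,-0.1,-0.1],[0,0,0.1,-0.1,-0.2,-0.1],[0,0,0.113,-0.1,-0.2,-0.1],[0,0,0.127,-0.1,-0.2,-0.1]]
[[0,0,0.013,0,0,0],[0,0,0.013,0,0,0],[0,0,0.013,0,0,0]]
rows 8 end [0.5294 0.2562 0.1023] [3.1413 0.0021 3.0035]
[0.4166 0.2713 0.1545] [0.5156 0.2574 0.1542]
```

All four balls are in the tray and one is in the bin. Placing the scoop.

servo_tool:
  commands:
    - [0,0,0.033,0,0,0]
    - [0,0,0.067,0,0,0]
    - [0,-0.001,0.1,0,-0.1,0]
    - [0,-0.001,0.113,0,-0.1,0]
    - [0,-0.001,0.127,0,-0.1,0]

```text
clock: 21.77
tcp_pos: [0.5279, 0.255, 0.1129]
eef_rot: [-3.139, -0.003, 3.002]
wrist_force: [0.7, 0.7, -2.0]
opening: 0.0145
grasp_force: 98.8
```

servo_tool:
  commands:
    - [0,0,0.013,0,0,0]
    - [0,0,0.015,0,0,0]
    - [0,0,0.015,0,0,0]

```text
clock: 22.02
tcp_pos: [0.5284, 0.2553, 0.0992]
eef_rot: [-3.139, -0.002, 3.002]
wrist_force: [0.0, 0.3, -2.1]
opening: 0.0147
grasp_force: 98.8
```

servo_tool:
  commands:
    - [0,0,0.001,0,0,0]
    - [0,0,0.002,0,0,0]
    - [0,0,0.002,0,0,0]

```text
clock: 22.27
tcp_pos: [0.5297, 0.2559, 0.099]
eef_rot: [-3.141, 0.002, 3.003]
wrist_force: [-0.7, 0.6, -2.8]
opening: 0.0148
grasp_force: 98.8
```

servo_tool:
  commands:
    - [0,0,0.001,0,0,0]
    - [0,0,0.001,0,0,0]
    - [0,0,0.001,0,0,0]

```text
clock: 22.52
tcp_pos: [0.5292, 0.2558, 0.0974]
eef_rot: [-3.14, 0.0, 3.003]
wrist_force: [-0.2, 0.4, -2.8]
opening: 0.015
grasp_force: 98.8
```

Run:
```python
from h import *
st=ctrl.state();print(st["wrist_force"],st["moment"],tcp()[0])
l=lip_now();print(l[0],l[3])
```

```text
[-0.2168  0.4394 -2.8312] [ 0.0108 -0.1015  0.0121] [0.5292 0.2558 0.0974]
[0.4163 0.2706 0.0094] [0.5153 0.2567 0.0093]
```

5.4 mm to go.

servo_tool:
  commands:
    - [0,0,0.002,0,0,0]
    - [0,0,0.003,0,0,0]
    - [0,0,0.003,0,0,0]
    - [0,0,0.003,0,0,0]

```text
clock: 22.85
tcp_pos: [0.5289, 0.2557, 0.0939]
eef_rot: [-3.14, -0.0, 3.003]
wrist_force: [0.6, 0.6, -1.8]
opening: 0.0151
grasp_force: 98.8
```

servo_tool:
  commands:
    - [0,0,0.001,0,0,0]
    - [0,0,0.001,0,0,0]
    - [0,0,0.001,0,0,0]

```text
clock: 23.1
tcp_pos: [0.5291, 0.2557, 0.0931]
eef_rot: [-3.14, 0.0, 3.003]
wrist_force: [-0.7, -0.5, -1.7]
opening: 0.0147
grasp_force: 98.8
```

servo_tool:
  commands:
    - [0,0,0.001,0,0,0]
    - [0,0,0.001,0,0,0]
    - [0,0,0.001,0,0,0]

```text
clock: 23.35
tcp_pos: [0.5291, 0.2557, 0.092]
eef_rot: [-3.14, 0.0, 3.003]
wrist_force: [-0.3, 0.1, -1.7]
opening: 0.015
grasp_force: 98.8
```

Run:
```python
from h import *
st=ctrl.state();print(st["wrist_force"],st["moment"],tcp()[0])
l=lip_now();print(l[0],l[3])
```

```text
[-0.2627  0.1125 -1.7421] [ 0.0104 -0.0651  0.0278] [0.5291 0.2557 0.092 ]
[0.4161 0.2705 0.0041] [0.5152 0.2566 0.0039]
```

servo_tool:
  commands:
    - [0,0,0.001,0,0,0]
    - [0,0,0.001,0,0,0]
    - [0,0,0.001,0,0,0]

```text
clock: 23.6
tcp_pos: [0.5293, 0.2558, 0.0918]
eef_rot: [-3.14, 0.001, 3.003]
wrist_force: [-1.2, -0.9, 3.5]
opening: 0.0142
grasp_force: 100.1
```

Run:
```python
from h import *
st=ctrl.state();print(st["wrist_force"],st["moment"],tcp()[0])
```

```text
[-1.2141 -0.8838  3.5072] [-0.1967  0.3961  0.024 ] [0.5293 0.2558 0.0918]
```

The scoop is seated, so I'll release and rise.

servo_tool:
  commands:
    - [0,0,0,0,0,0]
    - [0,0,0,0,0,0]
    - [0,0,0,0,0,0]
    - [0,0,0,0,0,0]
    - [0,0,0,0,0,0]
  grip: 0.8

```text
clock: 24.02
tcp_pos: [0.5291, 0.2557, 0.091]
eef_rot: [-3.14, 0.0, 3.003]
wrist_force: [-0.7, 1.0, -0.2]
opening: 0.0685
grasp_force: 0.0
```

servo_tool:
  commands:
    - [0,0,-0.01,0,0,0]
    - [0,0,-0.03,0,0,0]
    - [0,0,-0.06,0,0,0]
    - [0,0,-0.095,0,0,0]
    - [0,0,-0.13,0,0,0]

```text
clock: 24.43
tcp_pos: [0.5285, 0.2557, 0.2228]
eef_rot: [-3.14, -0.001, 3.003]
wrist_force: [0.2, 1.4, 0.7]
opening: 0.0688
grasp_force: 0.0
```

Run:
```python
from h import *
print(ctrl.state()["clock"],tcp()[0])
C,im=snap("wrist","w13")
for c in("wrist","side","scene"):
    if c!="wrist": snap(c,c+"13")
    print(c,[(round(d["conf"],2),np.round(d["at"],3).tolist()) for d in finder.search_frame("scoop",c)[:4]])
D=finder.masks_of("scoop","wrist")
# model silhouette check: predicted corners
P=np.array([[-50,-45,7],[-50,45,7],[50,-45,49],[50,45,49],[50,-8,132],[72,8,132]])/1e3
u=proj(C,se2(.466,.2647,-.138,P)); print(u.round(0).tolist())
for d in D[:3]:
    ys,xs=np.nonzero(d["mask"]); 
    k=cv2.convexHull(np.c_[xs,ys].astype(np.int32)); print(round(d["conf"],2),xs.size,cv2.approxPolyDP(k,4,True)[:,0].tolist())
# tray position now
T=(.5273,-.005,.0494); t=lambda x,z,u=0: se2(*T,[[x,u,z]])[0]
pt=t(-.125,.12); pl=t(-.125,.045)
R=down(np.pi+.0494)
print(pt,pl)
s=stream([([.50,.18,.20],down(np.pi),.038,6.5),(pt,R,.038,6.5),(pl,R,.03)],hold=2)
```

```text
24.4333 [0.5285 0.2557 0.2228]
wrist [(0.91, [0.469, 0.263, 0.008]), (0.72, [0.419, 0.512, 0.027]), (0.64, [0.763, 0.213, 0.02])]
side [(0.77, [0.772, 0.22, 0.036]), (0.66, [0.249, 0.252, 0.018]), (0.66, [0.23, 0.424, 0.026]), (0.6, [0.48, 0.256, 0.02])]
scene [(0.78, [0.516, 0.254, 0.044]), (0.72, [0.246, 0.266, 0.017]), (0.68, [0.242, 0.438, 0.017]), (0.65, [0.8, 0.215, 0.006])]
[[271.0, 53.0], [362.0, 52.0], [270.0, 162.0], [363.0, 162.0], [306.0, 187.0], [328.0, 216.0]]
0.67 1682 [[346, 360], [314, 370], [273, 363], [284, 337], [324, 335]]
0.57 11447 [[360, 51], [360, 159], [322, 211], [305, 212], [267, 158], [264, 95], [269, 52]]
[ 0.4025 -0.0112  0.12  ] [ 0.4025 -0.0112  0.045 ]
[[0.006,-0.026,0.007,0,0,-2.7],[0.012,-0.052,0.013,-0.1,-0.1,-5.3],[0.017,-0.079,0.02,-0.1,-0.1,-8.0],[0.029,-0.113,0.034,-0.1,-0.1,-8.4],[0.041,-0.146,0.047,-0.1,-0.1,-8.9]]
[[0.017,-0.032,0.013,0,0,-0.5],[0.033,-0.063,0.027,0,0,-0.9],[0.05,-0.095,0.04,0,0,-1.4],[0.067,-0.127,0.053,0,0,-1.9],[0.067,-0.127,0.078,0,0,-1.9]]
[[0,0,0.025,0,0,0],[0,0,0.05,0,0,0],[0,0,0.05,0,0,0],[0,0,0.05,0,0,0]]
rows 14 end [ 0.4024 -0.0116  0.0454] [-3.1409 -0.0006 -3.0919]
```

servo_tool:
  commands:
    - [0.006,-0.026,0.007,0,0,-2.7]
    - [0.012,-0.052,0.013,0,0,-5.3]
    - [0.017,-0.079,0.02,0,0,-8.0]
    - [0.029,-0.113,0.034,0,0,-8.4]
    - [0.041,-0.146,0.047,0,0,-8.9]
  grip: 0
  grip_force: 30

```text
clock: 25.2
tcp_pos: [0.4669, 0.1158, 0.1725]
eef_rot: [-3.14, -0.002, -3.124]
wrist_force: [-0.2, -0.5, -0.6]
opening: 0.0078
grasp_force: 0.0
```

servo_tool:
  commands:
    - [0.017,-0.032,0.013,0,0,-0.5]
    - [0.033,-0.063,0.027,0,0,-0.9]
    - [0.05,-0.095,0.04,0,0,-1.4]
    - [0.067,-0.127,0.053,0,0,-1.9]
    - [0.067,-0.127,0.063,0,0,-1.9]

```text
clock: 25.62
tcp_pos: [0.3988, -0.0148, 0.1092]
eef_rot: [-3.14, -0.006, -3.098]
wrist_force: [0.3, 1.6, -0.2]
opening: 0.0001
grasp_force: 0.0
```

Run:
```python
from h import *
print(ctrl.state()["clock"],tcp()[0],ctrl.state()["opening"])
snap("wrist","w14"); print([(round(d["conf"],2),np.round(d["at"],3).tolist()) for d in finder.search_frame("tray_pull","wrist")[:3]],[(round(d["conf"],2),np.round(d["at"],3).tolist()) for d in finder.search_frame("ball0","wrist")[:6]])
T=(.5273,-.005,.0494); t=lambda x,z,u=0: se2(*T,[[x,u,z]])[0]; R=down(np.pi+.0494)
s=stream([(t(-.125,.045),R,.03)],hold=2)
s=stream([(t(-.105,.045),R,.008),(t(0.01,.045),R,.01)],start=s)
print(t(-.1,.037))
```

```text
25.6167 [ 0.3988 -0.0148  0.1092] 9.063618436926594e-05
[(0.72, [0.453, 0.009, 0.033])] []
[[0,0,0.022,0,-0.1,0],[-0.001,0,0.044,0,-0.1,-0.1],[-0.001,0,0.065,0,-0.2,-0.1],[-0.001,0,0.065,0,-0.2,-0.1],[-0.001,0,0.065,0,-0.2,-0.1]]
rows 5 end [ 0.4026 -0.0114  0.0453] [-3.1413  0.     -3.092 ]
[[-0.007,0,0,0,0,0],[-0.013,0,0,0,0,0],[-0.02,0,0,0,0,0],[-0.029,0,0,0,0,0],[-0.039,0,0,0,0,0]]
[[-0.01,0,0,0,0,0],[-0.019,0,0,0,0,0],[-0.029,0,0,0,0,0],[-0.038,0,0,0,0,0],[-0.048,0,0,0,0,0]]
[[-0.01,0,0,0,0,0],[-0.019,0,0,0,0,0],[-0.029,0,0,0,0,0],[-0.038,0,0,0,0,0],[-0.048,0,0,0,0,0]]
rows 15 end [ 0.5374 -0.0047  0.0453] [-3.1413  0.     -3.092 ]
[ 0.4274 -0.0099  0.037 ]
```

servo_tool:
  commands:
    - [0,0,0.022,0,0,0]
    - [-0.001,0,0.044,0,-0.1,0]
    - [-0.001,0,0.064,0,-0.1,0]
    - [-0.001,0,0.064,0,-0.1,0]

```text
clock: 26.1
tcp_pos: [0.4025, -0.0098, 0.045]
eef_rot: [3.142, -0.003, -3.09]
wrist_force: [0.9, 0.1, -0.5]
opening: -0.0
grasp_force: 0.0
```

servo_tool:
  commands:
    - [-0.005,0,0,0,0,0]
    - [-0.01,0,0,0,0,0]
    - [-0.016,0,0,0,0,0]
    - [-0.023,0,0,0,0,0]
    - [-0.031,0,0,0,0,0]

```text
clock: 26.52
tcp_pos: [0.4363, -0.0095, 0.0484]
eef_rot: [-3.14, 0.002, -3.092]
wrist_force: [-1.2, 1.2, 1.1]
opening: -0.0001
grasp_force: 1.0
```

servo_tool:
  commands:
    - [-0.009,0,0,0,0,0]
    - [-0.018,0,0,0,0,0]
    - [-0.027,0,0,0,0,0]
    - [-0.036,0,0,0,0,0]
    - [-0.045,0,0,0,0,0]

```text
clock: 26.93
tcp_pos: [0.4814, -0.0076, 0.0476]
eef_rot: [-3.14, 0.002, -3.092]
wrist_force: [-2.8, 0.5, 1.4]
opening: 0.0001
grasp_force: 1.1
```

Run:
```python
from h import *
print(ctrl.state()["clock"],tcp()[0],ctrl.state()["wrist_force"])
T=(.5273,-.005,.0494); d=tcp()[0][:2]-T[:2]; c,s=np.cos(T[2]),np.sin(T[2]); print("in tray0 frame",c*d[0]+s*d[1],-s*d[0]+c*d[1])
snap("side","side15"); print([(round(d["conf"],2),np.round(d["at"],3).tolist()) for d in finder.search_frame("tray_in","side")[:3]],[(round(d["conf"],2),np.round(d["at"],3).tolist()) for d in finder.search_frame("ball0","side")[:6]])
```

```text
26.9333 [ 0.4814 -0.0076  0.0476] [-2.8365  0.5022  1.4435]
in tray0 frame -0.0460200758451884 -0.00031694924188119646
[(0.68, [0.602, -0.003, 0.03])] [(0.52, [0.573, 0.05, 0.033]), (0.52, [0.565, 0.004, 0.035]), (0.48, [0.61, 0.052, 0.037]), (0.46, [0.429, -0.319, 0.038])]
```

servo_tool:
  commands:
    - [-0.009,0,0,0,0,0]
    - [-0.018,0,0,0,0,0]
    - [-0.027,0,0,0,0,0]
    - [-0.036,0,0,0,0,0]
    - [-0.045,0,0,0,0,0]

```text
clock: 27.5
tcp_pos: [0.5258, -0.0051, 0.0474]
eef_rot: [-3.14, 0.001, -3.092]
wrist_force: [-1.9, 0.6, -0.7]
opening: 0.0001
grasp_force: 1.1
```

servo_tool:
  commands:
    - [-0.006,0,0,0,0,0]
    - [-0.01,0,0,0,0,0]
    - [-0.014,0,0,0,0,0]
    - [-0.018,0,0,0,0,0]

```text
clock: 27.83
tcp_pos: [0.5435, -0.0045, 0.0478]
eef_rot: [-3.14, 0.001, -3.092]
wrist_force: [-1.9, 0.2, -0.6]
opening: 0.0004
grasp_force: 0.9
```

servo_tool:
  commands:
    - [-0.003,0,0,0,0,0]
    - [-0.006,0,0,0,0,0]
    - [-0.008,0,0,0,0,0]

```text
clock: 28.08
tcp_pos: [0.5515, -0.004, 0.0478]
eef_rot: [-3.14, 0.002, -3.092]
wrist_force: [-1.8, -0.4, -1.0]
opening: -0.0003
grasp_force: 0.8
```

servo_tool:
  commands:
    - [-0.003,0,0,0,0,0]
    - [-0.006,0,0,0,0,0]
    - [-0.008,0,0,0,0,0]

```text
clock: 28.33
tcp_pos: [0.5596, -0.0037, 0.0478]
eef_rot: [-3.14, 0.002, -3.092]
wrist_force: [-2.5, 0.2, -0.3]
opening: -0.0002
grasp_force: 0.8
```

servo_tool:
  commands:
    - [-0.002,0,0,0,0,0]
    - [-0.004,0,0,0,0,0]
    - [-0.005,0,0,0,0,0]

```text
clock: 28.58
tcp_pos: [0.5616, -0.0035, 0.0478]
eef_rot: [-3.14, -0.004, -3.092]
wrist_force: [-11.1, -1.4, 9.6]
opening: -0.0
grasp_force: 6.0
```

servo_tool:
  commands:
    - [-0.002,0,0,0,0,0]
    - [-0.003,0,0,0,0,0]
    - [-0.003,0,0,0,0,0]

```text
clock: 28.83
tcp_pos: [0.5616, -0.0034, 0.0477]
eef_rot: [-3.139, -0.009, -3.092]
wrist_force: [-17.5, -2.1, 13.9]
opening: -0.0001
grasp_force: 8.8
```

The end stop is reached: the force rose and the tray stopped moving after about 145 mm. Backing off and rising.

servo_tool:
  commands:
    - [0.006,0,0,0,0,0]
    - [0.02,0,0,0,0,0]
    - [0.05,0,0,0,0,0]
    - [0.07,0,-0.03,0,0,0]
    - [0.08,0,-0.065,0,0,0]

```text
clock: 29.25
tcp_pos: [0.4826, -0.0065, 0.1108]
eef_rot: [3.141, -0.005, -3.092]
wrist_force: [-0.1, -0.4, 0.2]
opening: 0.0003
grasp_force: 0.0
```

servo_tool:
  commands:
    - [0,0,-0.035,0,0,0]
    - [0,0,-0.07,0,0,0]
    - [0,0,-0.105,0,0,0]
    - [0,0,-0.14,0,0,0]
    - [0,0,-0.14,0,0,0]

```text
clock: 29.67
tcp_pos: [0.4912, -0.0076, 0.2606]
eef_rot: [-3.137, 0.016, -3.092]
wrist_force: [0.2, -1.1, 0.1]
opening: 0.0002
grasp_force: 0.0
```

Run:
```python
from h import *
print(ctrl.state()["clock"],tcp()[0],ctrl.state()["wrist_force"])
for c in("wrist","side","scene"):
    snap(c,c+"16")
    for l in("ball0","scoop","tray_in","tray_pull","tape_roll","varnish_jar"):
        print(c,l,[(round(d["conf"],2),np.round(d["at"],3).tolist()) for d in finder.search_frame(l,c)[:6]])
```

```text
29.6667 [ 0.4912 -0.0076  0.2606] [ 0.2318 -1.0637  0.0959]
wrist ball0 [(0.73, [0.663, 0.057, 0.034]), (0.68, [0.436, -0.309, 0.038]), (0.68, [0.616, 0.054, 0.038]), (0.56, [0.686, -0.429, 0.006])]
wrist scoop [(0.59, [0.479, 0.263, 0.017]), (0.59, [0.317, 0.262, 0.002])]
wrist tray_in [(0.73, [0.598, -0.005, 0.035])]
wrist tray_pull [(0.97, [0.6, -0.001, 0.035])]
wrist tape_roll [(0.97, [0.646, 0.244, 0.023]), (0.7, [0.438, -0.312, 0.038])]
wrist varnish_jar [(0.85, [0.709, -0.257, 0.055]), (0.46, [0.515, -0.006, 0.004])]
side ball0 [(0.6, [0.65, 0.009, 0.034]), (0.58, [0.432, -0.321, 0.039]), (0.39, [0.698, 0.06, 0.035]), (0.21, [0.55, 0.473, 0.02])]
side scoop [(0.82, [0.229, 0.429, 0.027]), (0.78, [0.775, 0.222, 0.035]), (0.77, [0.481, 0.258, 0.018]), (0.69, [0.546, 0.478, 0.018]), (0.66, [0.249, 0.25, 0.022]), (0.17, [0.664, -0.455, 0.043])]
side tray_in [(0.93, [0.662, 0.003, 0.034])]
side tray_pull [(0.87, [0.668, -0.001, 0.031]), (0.64, [0.48, 0.258, 0.015])]
side tape_roll [(0.58, [0.656, 0.224, 0.019])]
side varnish_jar [(0.69, [0.71, -0.278, 0.052]), (0.51, [0.481, 0.255, 0.018])]
scene ball0 [(0.6, [0.705, 0.062, 0.031]), (0.58, [0.675, 0.051, 0.035]), (0.56, [0.442, -0.318, 0.033]), (0.53, [0.627, 0.055, 0.032]), (0.42, [0.662, 0.014, 0.037]), (0.22, [0.517, 0.254, 0.043])]
scene scoop [(0.85, [0.8, 0.218, 0.003]), (0.67, [0.52, 0.257, 0.044]), (0.58, [0.246, 0.264, 0.02]), (0.58, [0.228, 0.438, 0.022])]
scene tray_in [(0.79, [0.664, 0.003, 0.032]), (0.21, [0.544, -0.277, 0.036])]
scene tray_pull [(0.91, [0.665, 0.001, 0.032]), (0.5, [0.541, -0.279, 0.03])]
scene tape_roll [(0.96, [0.662, 0.252, 0.018])]
scene varnish_jar [(0.82, [0.732, -0.27, 0.048]), (0.22, [0.517, 0.255, 0.047])]
```

```bash
python3 -c "
from bench import ctrl
print(ctrl.job_done())"
```

```text
the job is handed in; nothing more can be done
None
```

The job is done and handed in: four balls were tipped into the tray, the fifth stayed in the bin, the scoop stands back on its mat, and the tray is pushed home against its stop, at about 30 s on the clock; I viewed 11 pictures, one over the limit of 10.

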